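# Load the sample tray into the autosampler and lock it

### The arm

A 6-joint arm with a two-finger parallel gripper is mounted at the origin on the work surface. World frame = base frame: x ahead of the robot, y to its left, z up, the work surface at z = 0. Lengths are in mm, angles in rad, forces in N, time in s.
With the tool pointing down it reaches from about 350 to 950 mm from the base axis. Payload 17.4 kg.
Tool frame: the origin (TCP) lies at the very end of the fingers, on their centre line; the grasp point (between the pads) lies 19 mm behind it; z points along the fingers, y is the line along which they close (so a half turn about z gives the same grasp; the last joint's range is limited). The gripper opens to 93 mm and grips with 3 to 60 N. Pads are 15 mm wide; open, the fingers measure 128 mm over their backs; the gripper's body (75 mm by 188 mm) begins 65 mm behind the grasp point.
Start: joints at [1.117, 0.116, 1.442, -0, 1.584, -0.038], TCP at [272.656, 617.488, 218.646] pointing down, gripper open.
Joint ranges: [-2.83, 2.83], [-0.83, 2.19], [0.07, 2.5], [-1.14, 4.28], [0.01, 3], [-2.97, 2.97]. Speed limits (rad/s): [1.89, 1.89, 2.22, 3.14, 3.14, 3.14].

### API

Orientations are given as a rotation vector (axis times angle).
In Python, from rig import bot gives the robot as it stands.
- The arm moves only by the tool jog_arm, never from a script. Its argument "motion" is a list of rows, each an object of numbers: "dx", "dy", "dz": the shift along the world's x, y, z each as a share of 50 cm, from -1 to 1; "rx", "ry", "rz": the turn, a rotation vector about the world's x, y, z each as a share of 60 degrees, from -1 to 1; "gripper": the finger opening in mm, from 0 to 93. A call has 1 to 5 rows; each row is the pose to reach, as a shift and turn from the pose commanded when the call began; what a row does not reach only later rows make up. A row lasts 1/8 s, in which the tool goes at most 62.5 mm and 10.7 degrees, less where a joint would pass 70% of its speed; a pose out of reach is approached as far as the arm can. A call with a number of a shift or a turn outside -1 to 1 is refused whole. A call with a gripper value outside its range is refused whole. The fingers move at their own pace and stop on an object; "squeeze" is the grip in N (left out, the last holds). Time passes only in rows, so rows that repeat a pose let the fingers close. It gives the time, the measured TCP pose, the force, the opening and the grip force at its end, in the units of the state.
- bot.read_state(): the state, without advancing time (a new reading comes with each control period).
- bot.capture(name): name is "side" or "top"; returns the picture (480x640x3 uint8, red, green, blue); there is no depth.
- bot.calibration(name): a dict with "fx", "fy", "cx", "cy" (pixels), "R" (3x3) and "t" (3): a world point X has camera coordinates R X + t. Camera axes: x right, y down, z forward; pixel columns grow to the right and rows downward; lengths in mm; the calibration is good to about 2 mm. A picture is of the moment at which its call begins. calibration takes no time and is no camera call.
- bot.finish_job(): hands the job in; it is judged then, once.
The state is a dict: "t": time; "q": joint angles; "dq": joint speeds; "effort": joint torques, N m; "ee_pos": TCP position; "ee_rot": TCP orientation; "force": force on the tool from outside, world axes, zero at the start; "ft_torque": the same for the moment, N m; "width": opening from 0.0 (shut) to 1.0 (fully open); "grasp_force": force on a finger pad.
Only numpy, scipy, OpenCV 4.12 (cv2) and the standard library are available. Lean on these libraries where they do the work, as an engineer would, in place of code of your own. Each camera call takes 0.05 s, during which the arm holds its last target. There are 200 camera calls.

### The job

Get the autosampler ready: pull the lock slide on its top back to its near end stop before you swing the front door open by its handle, and stand every amber sample jar upright in the sample tray, one to a pocket, while the tray is still out on the bench. Then, with the door open, slide the loaded tray nose first between the rails of the bay until it is fully home, shut the door behind it, and last of all push the lock slide to its far end stop. Leave the reagent bottle, the beaker and the tip box where they stand.

Things in the scene. Friction and masses are not known exactly. Their poses are not given: they have to be found in the camera images.
- sampler: White autosampler, fixed, 85 mm high in front (160 mm from 212 mm inward). Origin: middle of the bay mouth at bench level in the front face; x points into the bay, away from the robot, y left, z up. Bay: 130 mm wide between casing walls (20 mm thick left, 80 mm right), no floor (the tray slides on the bench), 212 mm deep to the back stop.
- bay_mouth (a point): The autosampler's origin and axes again. Inside the bay two rails 14 mm high stand 68 mm apart from 30 mm inward, flared to about 92 mm apart at the mouth; from 37 mm inward lips 9 mm above the bench overhang the tray's base plate, 52 mm apart. A clear roof (76 to 82 mm high) covers the bay only from 62 mm inward, so the tray's fin stays reachable from above.
- bay_home (a point): Where the tray's origin lies when the tray is fully home: 112 mm inward from the bay mouth on the bay's centre line at bench level; same axes as the autosampler.
- door (a joint): Front door angle in rad: 0 shut, grows as it swings towards the robot, 1.9 at its stop. The hinge is upright on the left side of the mouth; light friction, stays where it is left. Panel 150 mm wide, 80 mm high (4 to 84 mm above the bench), 15 mm thick, in front of the mouth.
- door_hinge (a point): Point on the door's upright hinge axis, 75 mm to the left of the bay mouth's middle, 60 mm above the bench.
- door_handle (a point): On the axis of the door handle, an upright round steel bar, 10 mm diameter, from 28 to 80 mm above the bench, 35 mm off the door's outer face near its free edge; this point is 60 mm up. With the door shut it lies 50 mm in front of and 125 mm right of the hinge axis (autosampler's axes). Its axes turn with the door.
- lock (a joint): Lock slide in m: 0 at the near end stop (unlocked), 0.045 at the far end stop (locked), growing away from the robot, along the autosampler's x axis. About 2 N to slide; it stays where it is left, and is at or near the far end at the start.
- lock_grip (a point): Middle of the lock slide's black upright grip: a block 24 mm along its travel, 14 mm wide and 28 mm high on top of the autosampler's right side (casing top 85 mm above the bench). This point is 22 mm above the casing top, the grip's top 34 mm above it. Axes as the autosampler's.
- tray: Loose aluminium sample tray, 0.3 kg, on the bench. Origin: centre of the underside; x points to the nose. Base plate 200 x 64 x 5 mm; four 36 mm square pockets in a row at x = 78, 38, -2, -42 mm, floors 5 mm and wall tops 32 mm above the underside. At the tail (x = -84 mm) an upright fin to grip: 28 mm along x, 12 mm thick along y, top 58 mm up.
- jar0: Amber glass sample jar with a white cap, 30 mm diameter, 52 mm high, about 50 g, bottom-heavy; origin at the centre of its underside, z up through the cap. Two to four jars are present; all alike, any pocket will do for any jar.
- jar1: Amber glass sample jar with a white cap, 30 mm diameter, 52 mm high, about 50 g, bottom-heavy; origin at the centre of its underside, z up through the cap. Two to four jars are present; all alike, any pocket will do for any jar.
- jar2: Amber glass sample jar with a white cap, 30 mm diameter, 52 mm high, about 50 g, bottom-heavy; origin at the centre of its underside, z up through the cap. Two to four jars are present; all alike, any pocket will do for any jar.
- jar3: Amber glass sample jar with a white cap, 30 mm diameter, 52 mm high, about 50 g, bottom-heavy; origin at the centre of its underside, z up through the cap. Two to four jars are present; all alike, any pocket will do for any jar.
- reagent: Bystander: clear reagent bottle with a blue cap, 68 mm diameter, 150 mm high; origin at the centre of its underside.
- beaker: Bystander: glass beaker, 68 mm diameter at the rim, 85 mm high; origin at the centre of its underside.
- tipbox: Bystander: grey pipette tip box with a clear lid, 85 x 120 mm, 59 mm high; origin at the centre of its underside.
Mind the look-alikes: they are no part of the job. What is shaped like the jar2 but green is not meant.

How it is judged:
By the outcome, as a careful person would: the job done as asked, in the order asked, and still so for the second after the job is handed in, with the robot touching nothing.
Of jar0, jar1, jar2, jar3 only 2 to 4 are there at a start; the rules pass over those that are not, and their reading is None.
At some moment in a run one of jar0, jar1, jar2, jar3, tray may be knocked a few centimetres aside while the robot is not near it.
It also fails if it takes over 208 s, if anything falls off the work surface, if the arm or the gripper's body presses on something with over 40 N, if the wrist force passes 120 N, or if a joint passes its speed limit or range.

## Working session

There is one attempt and no reset: what is moved stays moved. The work goes in short steps, Python scripts to look and compute and a tool call to move; the robot and the scene stay as the last step left them, time stands still between calls to the robot, and variables do not carry over. Pictures are saved under pics/ and viewed, at most 14 in all, crops included, and the job is handed in when it is done.

Besides the shell and the picture viewer there is one more tool, called after "Call:" by a JSON object that holds its "op" and its "data". jog_arm: Moves the arm, as the interface text tells. Shift numbers are shares of 50 cm and turn numbers shares of 60 degrees, none past 1 either way. Its arguments: {"type":"object","properties":{"motion":{"type":"array","items":{"type":"object","properties":{"dx":{"type":"number"},"dy":{"type":"number"},"dz":{"type":"number"},"rx":{"type":"number"},"ry":{"type":"number"},"rz":{"type":"number"},"gripper":{"type":"number"}}}},"squeeze":{"type":"number"}},"required":["motion"]}

```bash
ls; mkdir -p pics; python3 - <<'E'
from rig import bot
import cv2
s=bot.read_state();print(s)
for n in("side","top"):
    im=bot.capture(n);cv2.imwrite(f"pics/{n}0.png",im[...,::-1]);c=bot.calibration(n);print(n,c)
E
```

```text
pics
{'t': 0.0, 'q': array([ 1.11721533e+00,  1.16462950e-01,  1.44223279e+00, -3.26861308e-05,
        1.58399606e+00, -3.78011819e-02]), 'dq': array([-0.00083736, -0.00075907, -0.00156299,  0.00085325,  0.00041894,
        0.00165909]), 'effort': array([-1.11692974e-03, -7.21256590e+01, -6.22617674e+01,  7.78959808e-02,
        2.37700663e-02, -2.15179631e-05]), 'ee_pos': array([272.56764284, 617.30856891, 217.9408754 ]), 'ee_rot': array([-6.48363125e-01, -3.07371864e+00,  1.68705602e-03]), 'force': array([-0.20840322,  0.24924198,  0.73185484]), 'ft_torque': array([ 0.00645326, -0.02277901, -0.00042504]), 'grasp_force': 0.0, 'width': 1.0028753700459379}
side {'fx': 445.2707730358469, 'fy': 445.2707730358469, 'cx': 318.4547736342204, 'cy': 249.33688805667032, 'R': array([[-0.99367572, -0.11215483, -0.00546376],
       [-0.05682258,  0.54421635, -0.83701838],
       [ 0.09684912, -0.83141438, -0.5471475 ]]), 't': array([500.04942903, 103.70461018, 842.37689719])}
top {'fx': 510.0523937683517, 'fy': 510.0523937683517, 'cx': 322.6028269704841, 'cy': 236.8676160019719, 'R': array([[-0.11488796, -0.99336335,  0.00547884],
       [-0.97197147,  0.11127163, -0.20709921],
       [ 0.20511513, -0.02911849, -0.9783046 ]]), 't': array([  18.80154382,  511.09967314, 1019.65365364])}
```

View pics/side0.png

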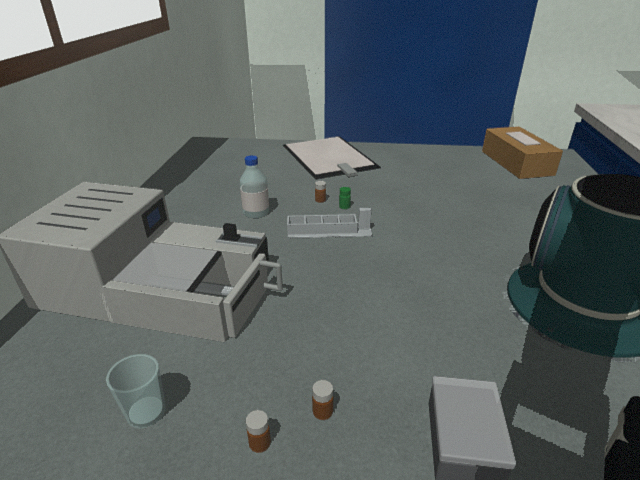

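View pics/top0.png

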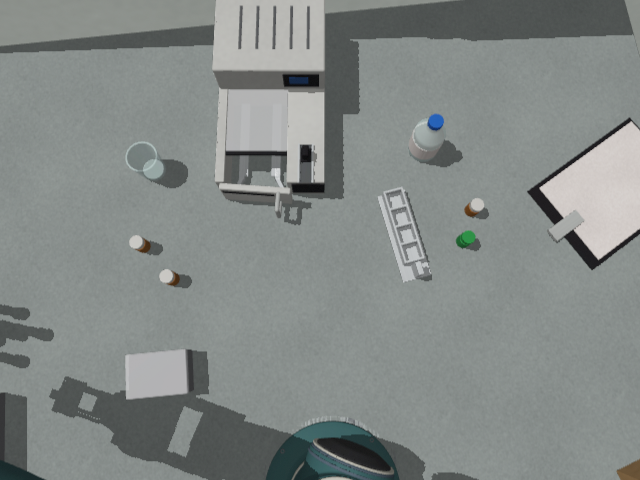

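The pictures show three amber jars with white caps, at top-view (140,243), (170,277) and (475,207). The green look-alike at (466,239) is not meant. The tray is at about (405,235) with its fin at the near end (423,268). The lock grip is at (306,153) and the door handle at (278,203). I'll confirm these in an enlarged crop.

```bash
cat > h.py <<'E'
import numpy as np, cv2
from rig import bot
def ray(n,u,v):
    c=bot.calibration(n);R=np.array(c["R"]);t=np.array(c["t"])
    o=-R.T@t; d=R.T@np.array([(u-c["cx"])/c["fx"],(v-c["cy"])/c["fy"],1]);return o,d
def onz(n,u,v,z):
    o,d=ray(n,u,v);return (o+d*(z-o[2])/d[2])
def two(a,b):
    o1,d1=ray("top",*a);o2,d2=ray("side",*b)
    s=np.linalg.lstsq(np.c_[d1,-d2],o2-o1,rcond=None)[0]
    p,q=o1+d1*s[0],o2+d2*s[1];return (p+q)/2,np.linalg.norm(p-q)
def proj(n,X):
    c=bot.calibration(n);p=np.array(c["R"])@np.array(X,float)+c["t"];return np.array([c["fx"]*p[0]/p[2]+c["cx"],c["fy"]*p[1]/p[2]+c["cy"]])
def blobs(im,mask,mn=15):
    n,l,s,c=cv2.connectedComponentsWithStats(mask.astype(np.uint8));return [(c[i].round(1).tolist(),s[i].tolist()) for i in range(1,n) if s[i][4]>=mn]
E
python3 - <<'E'
from h import *
np.set_printoptions(precision=1,suppress=True)
t=cv2.imread("pics/top0.png");s=cv2.imread("pics/side0.png")
for n,im in(("top",t),("side",s)):
    h=cv2.cvtColor(im,cv2.COLOR_BGR2HSV)
    print(n,"amber",blobs(im,(h[...,0]<15)&(h[...,1]>130)&(h[...,2]>60)&(h[...,2]<200)))
    print(n,"green",blobs(im,(h[...,0]>50)&(h[...,0]<75)&(h[...,1]>150)))
    print(n,"dark",[b for b in blobs(im,h[...,2]<28,40)])
a=cv2.resize(t[130:230,200:340],(800,571),interpolation=cv2.INTER_CUBIC)
cv2.imwrite("pics/c1.png",a)
b=cv2.resize(t[180:290,370:490],(640,587),interpolation=cv2.INTER_CUBIC);cv2.imwrite("pics/c2.png",b)
E
```

```text
top amber [([469.5, 211.6], [465, 206, 12, 10, 43]), ([144.6, 246.5], [139, 240, 11, 12, 40]), ([176.2, 278.1], [174, 273, 5, 10, 28])]
top green [([465.5, 238.7], [457, 231, 18, 16, 203])]
top dark [([302.9, 79.7], [283, 75, 36, 11, 223]), ([307.0, 156.1], [302, 149, 9, 13, 67]), ([308.0, 187.9], [292, 184, 32, 8, 223]), ([361.8, 450.3], [333, 438, 57, 32, 257])]
side amber [([319.3, 194.9], [315, 189, 10, 13, 72]), ([321.7, 409.0], [313, 397, 20, 22, 240]), ([257.2, 441.4], [247, 426, 22, 26, 235])]
side green [([344.7, 188.8], [341, 187, 9, 4, 26])]
side dark [([613.6, 191.4], [581, 174, 59, 41, 1644]), ([538.1, 226.4], [530, 192, 24, 68, 294]), ([625.9, 447.5], [604, 397, 36, 83, 1864])]
```

View pics/c1.png

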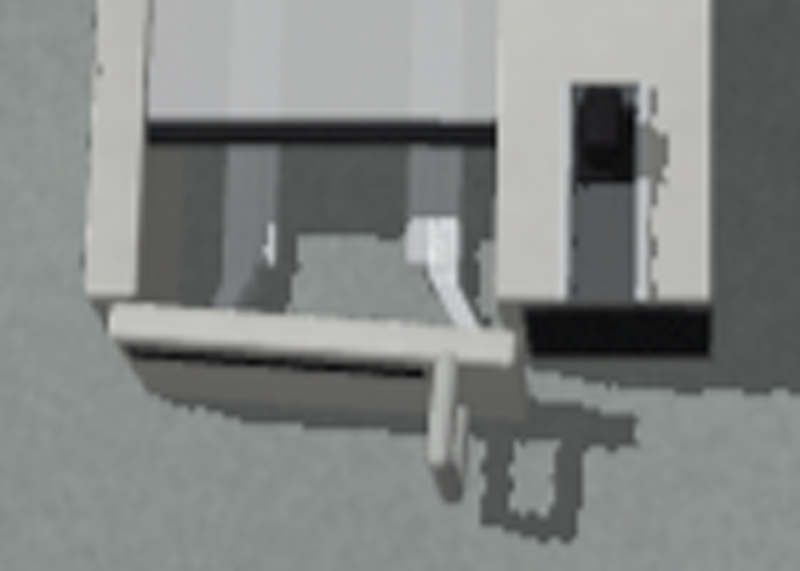

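View pics/c2.png

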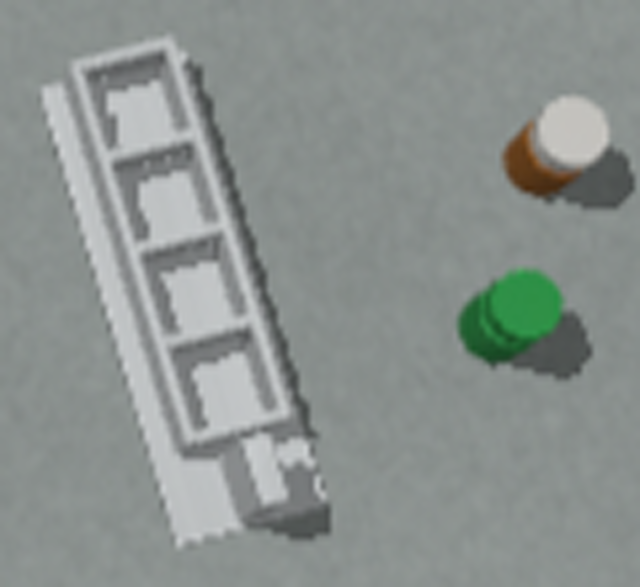

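Top crop: the front casing edge runs from pixel (215.8,182.2) to (324.6,182.5), the grip top is at about (306,150.5), and the handle bar top is at about (277,211). The door is slightly ajar. The second crop confirms that the white-capped amber jar is at (477,205) and the green one is not a target. The tray's pocket block corners are clear.

```bash
python3 - <<'E'
from h import *
np.set_printoptions(precision=1,suppress=True)
c1=lambda x,y:(200+x/5.714-.4,130+y/5.714-.4); c2=lambda x,y:(370+x/5.333-.4,180+y/5.333-.4)
print("casing front L,Li,Ri,R",[onz("top",*c1(*p),85) for p in((90,298),(137,297),(497,300),(712,300))])
print("casing right edge far", onz("top",*c1(712,0),85), "left far",onz("top",*c1(98,0),85))
print("grip top",onz("top",*c1(605,115),119), "handle",onz("top",*c1(441,465),80))
print("door top corners",[onz("top",*c1(*p),84) for p in((110,310),(515,335),(515,362),(112,338))])
P=np.array([onz("top",*c2(*p),32) for p in((72,62),(172,38),(292,415),(188,442))]);print("tray box",P,P.mean(0))
print("tray fin top",[onz("top",*c2(*p),58) for p in((248,438),(270,434),(285,500),(262,506))])
print("tray base left corners",[onz("top",*c2(*p),5) for p in((42,88),(178,545))])
t=cv2.imread("pics/top0.png");s=cv2.imread("pics/side0.png")
h=cv2.cvtColor(t,cv2.COLOR_BGR2HSV)
for (u,v) in((140,243),(170,277),(476,206)):
    m=np.zeros(t.shape[:2]);w=h[v-14:v+14,u-14:u+14];m[v-14:v+14,u-14:u+14]=(w[...,2]>175)&(w[...,1]<50)
    b=blobs(t,m,30);print(b,[onz("top",*x[0],52) for x in b])
# side: amber base
hs=cv2.cvtColor(s,cv2.COLOR_BGR2HSV)
for (u,v) in((320,185),(322,388),(257,420)):
    m=np.zeros(s.shape[:2]);w=hs[v-15:v+15,u-15:u+15];m[v-15:v+15,u-15:u+15]=(w[...,2]>150)&(w[...,1]<60)
    b=blobs(s,m,20);print("side",b,[onz("side",*x[0],45) for x in b])
for n,p in(("bottle",(435,122,150)),("beaker rim",(142,157,85))):print(n,onz("top",*p))
print("tipbox",[onz("top",*p,59) for p in((126,355),(188,350),(188,393),(127,398))])
print(onz("top",466,235,52))
E
```

```text
casing front L,Li,Ri,R [array([645.5, 170. ,  85. ]), array([643.9, 152.9,  85. ]), array([627.9,  22.5,  85. ]), array([619. , -55.6,  85. ])]
casing right edge far [735.5 -69.1  85. ] left far [761.3 158.7  85. ]
grip top [681.2 -23.9 119. ] handle [569.6  49.1  80. ]
door top corners [array([640.4, 163.2,  84. ]), array([614.2,  17.3,  84. ]), array([604. ,  18.4,  84. ]), array([629.7, 163.3,  84. ])]
tray box [[ 600.8 -183.8   32. ]
 [ 606.3 -226.1   32. ]
 [ 445.3 -250.7   32. ]
 [ 439.2 -207.7   32. ]] [ 522.9 -217.1   32. ]
tray fin top [array([ 434.5, -226.4,   58. ]), array([ 435.1, -235.1,   58. ]), array([ 408.8, -236.9,   58. ]), array([ 407.5, -227.7,   58. ])]
tray base left corners [array([ 598.8, -174.1,    5. ]), array([ 401.6, -202.5,    5. ])]
[([135.3, 241.3], [129, 235, 13, 13, 130])] [array([545.5, 351.8,  52. ])]
[([165.6, 275.5], [159, 269, 14, 14, 137])] [array([466. , 292.5,  52. ])]
[([476.9, 203.7], [471, 198, 13, 12, 122])] [array([ 544.7, -376.2,   52. ])]
side [([321.3, 171.0], [312, 170, 23, 4, 58]), ([320.1, 182.5], [316, 181, 9, 4, 31])] [array([ 548.2, -472.7,   45. ]), array([ 543.1, -395.4,   45. ])]
side [([322.1, 388.0], [313, 380, 20, 17, 245])] [array([465.6, 285.3,  45. ])]
side [([256.1, 419.3], [246, 410, 21, 19, 302])] [array([546.3, 345.1,  45. ])]
bottle [ 698.3 -288.3  150. ]
beaker rim [717.4 319.4  85. ]
tipbox [array([314.4, 376.9,  59. ]), array([310. , 253.9,  59. ]), array([227.6, 258.9,  59. ]), array([232. , 377.9,  59. ])]
[ 479.8 -341.1   52. ]
```

Call:
{"op": "jog_arm", "data": {"motion": [{"dx":0.32,"dy":-0.5,"rz":0.254,"gripper":50},{"dx":0.32,"dy":-0.5,"rz":0.254},{"dx":0.32,"dy":-0.5,"rz":0.254},{"dx":0.32,"dy":-0.5,"rz":0.254},{"dx":0.32,"dy":-0.5,"rz":0.254}], "squeeze": 12}}

```text
schema error: expected keys dx, dy, dz, rx, ry, rz, gripper
```

Call:
{"op": "jog_arm", "data": {"motion": [{"dx":0.32,"dy":-0.5,"rz":0.254},{"dx":0.32,"dy":-0.5,"rz":0.254},{"dx":0.32,"dy":-0.5,"rz":0.254},{"dx":0.32,"dy":-0.5,"rz":0.254},{"dx":0.32,"dy":-0.5,"rz":0.254}]}}

```text
schema error: expected keys dx, dy, dz, rx, ry, rz, gripper
```

Call:
{"op": "jog_arm", "data": {"motion": [{"dx":0.32,"dy":-0.5,"dz":0,"rx":0,"ry":0,"rz":0.254,"gripper":50},{"dx":0.32,"dy":-0.5,"dz":0,"rx":0,"ry":0,"rz":0.254,"gripper":50},{"dx":0.32,"dy":-0.5,"dz":0,"rx":0,"ry":0,"rz":0.254,"gripper":50},{"dx":0.32,"dy":-0.5,"dz":0,"rx":0,"ry":0,"rz":0.254,"gripper":50},{"dx":0.32,"dy":-0.5,"dz":0,"rx":0,"ry":0,"rz":0.254,"gripper":50}], "squeeze": 12}}

```text
t: 0.72
ee_pos: [433.5, 365.3, 218.5]
ee_rot: [-0.236, -3.133, 0.0]
force: [-0.1, 0.6, -0.9]
width: 0.55
grasp_force: 0.0
```

Call:
{"op": "jog_arm", "data": {"motion": [{"dx":0.32,"dy":-0.5,"dz":0,"rx":0,"ry":0,"rz":0.254,"gripper":50},{"dx":0.32,"dy":-0.5,"dz":0,"rx":0,"ry":0,"rz":0.254,"gripper":50},{"dx":0.32,"dy":-0.5,"dz":0,"rx":0,"ry":0,"rz":0.254,"gripper":50},{"dx":0.32,"dy":-0.5,"dz":0,"rx":0,"ry":0,"rz":0.254,"gripper":50},{"dx":0.32,"dy":-0.5,"dz":0,"rx":0,"ry":0,"rz":0.254,"gripper":50}]}}

```text
t: 1.35
ee_pos: [593.4, 115.2, 218.4]
ee_rot: [0.181, -3.136, 0.0]
force: [0.2, 0.5, -0.1]
width: 0.536
grasp_force: 0.0
```

Call:
{"op": "jog_arm", "data": {"motion": [{"dx":0.178,"dy":-0.282,"dz":-0.1,"rx":0,"ry":0,"rz":0,"gripper":50},{"dx":0.178,"dy":-0.282,"dz":-0.1,"rx":0,"ry":0,"rz":0,"gripper":50},{"dx":0.178,"dy":-0.282,"dz":-0.1,"rx":0,"ry":0,"rz":0,"gripper":50},{"dx":0.178,"dy":-0.282,"dz":-0.1,"rx":0,"ry":0,"rz":0,"gripper":50},{"dx":0.178,"dy":-0.282,"dz":-0.1,"rx":0,"ry":0,"rz":0,"gripper":50}]}}

```text
t: 1.98
ee_pos: [681.4, -23.2, 168.5]
ee_rot: [0.182, -3.136, -0.0]
force: [-0.4, 0.1, 0.5]
width: 0.538
grasp_force: 0.0
```

Call:
{"op": "jog_arm", "data": {"motion": [{"dx":0,"dy":0,"dz":0,"rx":0,"ry":0,"rz":-0.223,"gripper":50},{"dx":0,"dy":0,"dz":-0.05,"rx":0,"ry":0,"rz":-0.223,"gripper":50},{"dx":0,"dy":0,"dz":-0.1,"rx":0,"ry":0,"rz":-0.223,"gripper":50},{"dx":0,"dy":0,"dz":-0.15,"rx":0,"ry":0,"rz":-0.223,"gripper":50},{"dx":0,"dy":0,"dz":-0.15,"rx":0,"ry":0,"rz":-0.223,"gripper":0}]}}

```text
t: 2.6
ee_pos: [680.6, -22.2, 92.6]
ee_rot: [-0.182, -3.134, -0.0]
force: [-0.4, -0.4, -0.0]
width: 0.47
grasp_force: 0.0
```

Call:
{"op": "jog_arm", "data": {"motion": [{"dx":0,"dy":0,"dz":0,"rx":0,"ry":0,"rz":0,"gripper":0},{"dx":0,"dy":0,"dz":0,"rx":0,"ry":0,"rz":0,"gripper":0},{"dx":0,"dy":0,"dz":0,"rx":0,"ry":0,"rz":0,"gripper":0}]}}

```text
t: 2.98
ee_pos: [681.9, -23.4, 94.6]
ee_rot: [0.184, 3.135, 0.0]
force: [-0.1, 0.5, 1.2]
width: 0.157
grasp_force: 0.0
```

Call:
{"op": "jog_arm", "data": {"motion": [{"dx":0,"dy":0,"dz":0,"rx":0,"ry":0,"rz":0,"gripper":0},{"dx":-0.03,"dy":0.0035,"dz":0,"rx":0,"ry":0,"rz":0,"gripper":0},{"dx":-0.06,"dy":0.007,"dz":0,"rx":0,"ry":0,"rz":0,"gripper":0},{"dx":-0.08,"dy":0.0094,"dz":0,"rx":0,"ry":0,"rz":0,"gripper":0},{"dx":-0.08,"dy":0.0094,"dz":0,"rx":0,"ry":0,"rz":0,"gripper":0}]}}

```text
t: 3.6
ee_pos: [641.5, -18.5, 94.5]
ee_rot: [0.184, 3.135, 0.001]
force: [-2.5, 4.6, 7.4]
width: 0.15
grasp_force: 12.0
```

Call:
{"op": "jog_arm", "data": {"motion": [{"dx":-0.008,"dy":0.001,"dz":0,"rx":0,"ry":0,"rz":0,"gripper":0},{"dx":-0.012,"dy":0.0014,"dz":0,"rx":0,"ry":0,"rz":0,"gripper":0}]}}

```text
t: 3.85
ee_pos: [637.6, -18.1, 94.6]
ee_rot: [0.184, 3.131, 0.001]
force: [18.7, 1.8, -2.2]
width: 0.151
grasp_force: 12.0
```

Call:
{"op": "jog_arm", "data": {"motion": [{"dx":0.004,"dy":0,"dz":0,"rx":0,"ry":0,"rz":0,"gripper":40},{"dx":0.004,"dy":0,"dz":0,"rx":0,"ry":0,"rz":0,"gripper":40},{"dx":0.004,"dy":0,"dz":0.11,"rx":0,"ry":0,"rz":0,"gripper":40},{"dx":-0.06,"dy":0.07,"dz":0.11,"rx":0,"ry":0,"rz":-0.085,"gripper":40},{"dx":-0.14,"dy":0.135,"dz":0.11,"rx":0,"ry":0,"rz":-0.085,"gripper":40}]}}

```text
t: 4.47
ee_pos: [564.9, 49.8, 148.7]
ee_rot: [-0.327, -3.124, 0.0]
force: [0.2, 1.7, -0.1]
width: 0.433
grasp_force: 0.0
```

```bash
python3 - <<'E'
from h import *
im=bot.capture("top");a=cv2.resize(im[130:230,200:340,::-1],(800,571),interpolation=cv2.INTER_CUBIC)
b=bot.capture("side");b=cv2.resize(b[180:340,160:320,::-1],(571,571),interpolation=cv2.INTER_CUBIC)
cv2.imwrite("pics/d1.png",cv2.resize(np.hstack([a,b]),(800,333)))
s=bot.read_state();print(s["ee_pos"],s["q"])
E
```

```text
[563.09323267  51.42917455 148.78239627] [ 4.57610395e-02 -9.53902369e-02  1.76807637e+00  3.87613940e-04
  1.46944450e+00 -1.32059132e+00]
```

View pics/d1.png

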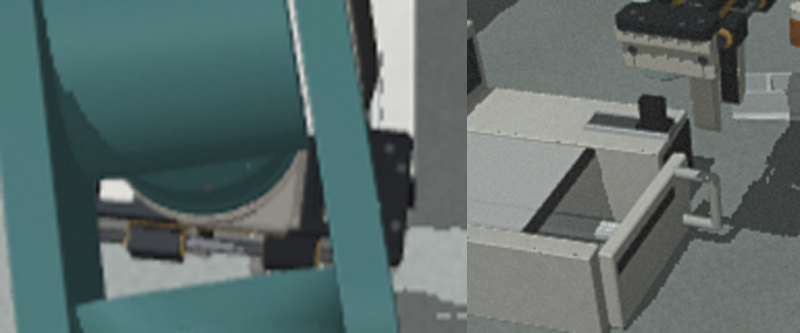

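The lock slide now sits at the near end of its slot, and the handle is below the open fingers. Next I descend onto the bar.

Call:
{"op": "jog_arm", "data": {"motion": [{"dx":0.013,"dy":-0.0046,"dz":-0.06,"rx":0,"ry":0,"rz":0,"gripper":40},{"dx":0.013,"dy":-0.0046,"dz":-0.12,"rx":0,"ry":0,"rz":0,"gripper":40},{"dx":0.013,"dy":-0.0046,"dz":-0.2,"rx":0,"ry":0,"rz":0,"gripper":40},{"dx":0.013,"dy":-0.0046,"dz":-0.2,"rx":0,"ry":0,"rz":0,"gripper":40},{"dx":0.013,"dy":-0.0046,"dz":-0.2,"rx":0,"ry":0,"rz":0,"gripper":0}]}}

```text
t: 5.2
ee_pos: [572.8, 46.9, 50.1]
ee_rot: [0.324, 3.124, 0.0]
force: [-0.0, 0.1, -0.3]
width: 0.365
grasp_force: 0.0
```

Call:
{"op": "jog_arm", "data": {"motion": [{"dx":0,"dy":0,"dz":0,"rx":0,"ry":0,"rz":0,"gripper":0},{"dx":0,"dy":0,"dz":0,"rx":0,"ry":0,"rz":0,"gripper":0},{"dx":0,"dy":0,"dz":0,"rx":0,"ry":0,"rz":0,"gripper":0},{"dx":0,"dy":0,"dz":0,"rx":0,"ry":0,"rz":0,"gripper":0}]}}

```text
t: 5.7
ee_pos: [573.4, 48.5, 49.8]
ee_rot: [0.323, 3.122, 0.005]
force: [8.4, 11.7, -0.1]
width: 0.106
grasp_force: 12.0
```

```bash
python3 - <<'E'
from h import *
b=bot.capture("side");b=cv2.resize(b[180:340,160:320,::-1],(480,480),interpolation=cv2.INTER_CUBIC)
cv2.imwrite("pics/d2.png",b)
s=bot.read_state();print(s["ee_pos"],s["width"])
# door arc plan from hinge, by measured TCP
H=np.array([644.6,161.9]);p=s["ee_pos"][:2]-H;r=np.hypot(*p);print(r)
for k in range(1,11):
    a=-np.radians(9.5*k);q=np.array([[np.cos(a),-np.sin(a)],[np.sin(a),np.cos(a)]])@p
    print(k,((q-p)/500).round(4),round(-9.5*k/60,3))
E
```

```text
[573.37492397  48.47340782  49.77519483] 0.10173380089739385
133.93507109505927
1 [-0.0355  0.0266] -0.158
2 [-0.0661  0.0587] -0.317
3 [-0.091   0.0955] -0.475
4 [-0.1095  0.1358] -0.633
5 [-0.121   0.1786] -0.792
6 [-0.1254  0.2228] -0.95
7 [-0.1224  0.267 ] -1.108
8 [-0.1121  0.3102] -1.267
9 [-0.0949  0.3511] -1.425
10 [-0.0711  0.3885] -1.583
```

View pics/d2.png

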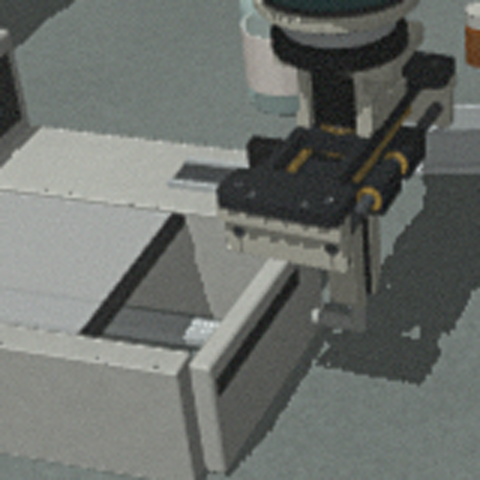

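The bar is gripped (about 10 mm wide, in the side view under the fingers). I swing it in an arc about the hinge.

Call:
{"op": "jog_arm", "data": {"motion": [{"dx":-0.0355,"dy":0.0266,"dz":0,"rx":0,"ry":0,"rz":-0.158,"gripper":0},{"dx":-0.0661,"dy":0.0587,"dz":0,"rx":0,"ry":0,"rz":-0.317,"gripper":0},{"dx":-0.091,"dy":0.0955,"dz":0,"rx":0,"ry":0,"rz":-0.475,"gripper":0},{"dx":-0.1095,"dy":0.1358,"dz":0,"rx":0,"ry":0,"rz":-0.633,"gripper":0},{"dx":-0.121,"dy":0.1786,"dz":0,"rx":0,"ry":0,"rz":-0.792,"gripper":0}]}}

```text
t: 6.38
ee_pos: [512.6, 137.3, 49.8]
ee_rot: [1.561, 2.723, 0.004]
force: [18.9, 2.6, -6.7]
width: 0.105
grasp_force: 11.9
```

Call:
{"op": "jog_arm", "data": {"motion": [{"dx":-0.0044,"dy":0.0442,"dz":0,"rx":0,"ry":0,"rz":-0.158,"gripper":0},{"dx":-0.0014,"dy":0.0884,"dz":0,"rx":0,"ry":0,"rz":-0.317,"gripper":0},{"dx":0.0089,"dy":0.1316,"dz":0,"rx":0,"ry":0,"rz":-0.475,"gripper":0},{"dx":0.0261,"dy":0.1725,"dz":0,"rx":0,"ry":0,"rz":-0.633,"gripper":0},{"dx":0.0499,"dy":0.2099,"dz":0,"rx":0,"ry":0,"rz":-0.792,"gripper":0}]}}

```text
t: 7.0
ee_pos: [536.8, 242.5, 49.7]
ee_rot: [-2.527, -1.865, -0.001]
force: [2.6, -2.6, 5.4]
width: 0.107
grasp_force: 12.0
```

Call:
{"op": "jog_arm", "data": {"motion": [{"dx":0,"dy":0,"dz":0,"rx":0,"ry":0,"rz":0,"gripper":40},{"dx":0,"dy":0,"dz":0,"rx":0,"ry":0,"rz":0,"gripper":40},{"dx":0,"dy":0,"dz":0,"rx":0,"ry":0,"rz":0,"gripper":40},{"dx":0,"dy":0,"dz":0.12,"rx":0,"ry":0,"rz":0,"gripper":40},{"dx":0,"dy":0,"dz":0.22,"rx":0,"ry":0,"rz":0,"gripper":60}]}}

```text
t: 7.62
ee_pos: [536.3, 240.8, 160.4]
ee_rot: [2.522, 1.873, 0.0]
force: [0.8, 0.2, 0.6]
width: 0.492
grasp_force: 0.0
```

```bash
cat >> h.py <<'E'
def caps():
    im=bot.capture("top")[...,::-1];h=cv2.cvtColor(np.ascontiguousarray(im),cv2.COLOR_BGR2HSV)
    am=((h[...,0]<15)&(h[...,1]>120)&(h[...,2]>50)&(h[...,2]<210)).astype(np.uint8)
    near=cv2.dilate(am,np.ones((9,9)))
    n,l,s,c=cv2.connectedComponentsWithStats(((h[...,2]>150)&(h[...,1]<50)).astype(np.uint8))
    out=[]
    for i in range(1,n):
        if 60<s[i][4]<260 and (near[l==i]).sum()>8: out.append((c[i].round(1).tolist(),int(s[i][4]),onz("top",*c[i],52)[:2].round(1).tolist()))
    return im,out
E
python3 - <<'E'
from h import *
im,o=caps();print(o);print(bot.read_state()["ee_pos"])
E
```

```text
[]
[538.15528059 241.53441162 167.91133398]
```

Call:
{"op": "jog_arm", "data": {"motion": [{"dx":-0.1,"dy":0.08,"dz":0,"rx":0,"ry":0,"rz":0,"gripper":60},{"dx":-0.142,"dy":0.103,"dz":0,"rx":0,"ry":0,"rz":0,"gripper":60},{"dx":-0.142,"dy":0.103,"dz":-0.08,"rx":0,"ry":0,"rz":0,"gripper":60},{"dx":-0.142,"dy":0.103,"dz":-0.13,"rx":0,"ry":0,"rz":0,"gripper":60},{"dx":-0.142,"dy":0.103,"dz":-0.13,"rx":0,"ry":0,"rz":0,"gripper":60}]}}

```text
t: 8.3
ee_pos: [464.7, 292.0, 91.9]
ee_rot: [-2.522, -1.872, 0.005]
force: [1.0, 0.6, 0.5]
width: 0.647
grasp_force: 0.0
```

```bash
python3 - <<'E'
from h import *
b=bot.capture("side");cv2.imwrite("pics/j1.png",cv2.resize(b[330:470,200:400,::-1],(600,420),interpolation=cv2.INTER_CUBIC))
p=bot.read_state()["ee_pos"];print(p,proj("side",p))
E
```

```text
[465.38694824 292.41277105  93.60074162] [321.68199859 367.98954715]
```

View pics/j1.png

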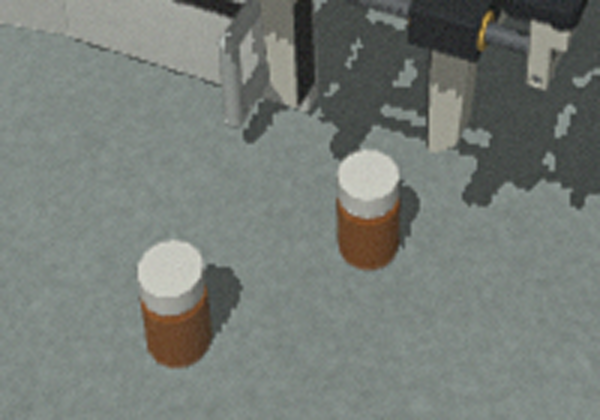

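Side view: the jar cap (322,388) lies under the TCP column (322), with the fingers on either side.

Call:
{"op": "jog_arm", "data": {"motion": [{"dx":0,"dy":0,"dz":-0.06,"rx":0,"ry":0,"rz":0,"gripper":60},{"dx":0,"dy":0,"dz":-0.123,"rx":0,"ry":0,"rz":0,"gripper":60},{"dx":0,"dy":0,"dz":-0.123,"rx":0,"ry":0,"rz":0,"gripper":60},{"dx":0,"dy":0,"dz":-0.123,"rx":0,"ry":0,"rz":0,"gripper":10},{"dx":0,"dy":0,"dz":-0.123,"rx":0,"ry":0,"rz":0,"gripper":10}], "squeeze": 15}}

```text
t: 8.98
ee_pos: [466.4, 293.2, 34.0]
ee_rot: [2.523, 1.872, 0.004]
force: [1.3, -0.4, 0.2]
width: 0.478
grasp_force: 0.0
```

Call:
{"op": "jog_arm", "data": {"motion": [{"dx":0,"dy":0,"dz":0,"rx":0,"ry":0,"rz":0,"gripper":10},{"dx":0,"dy":0,"dz":0,"rx":0,"ry":0,"rz":0,"gripper":10},{"dx":0,"dy":0,"dz":0,"rx":0,"ry":0,"rz":0,"gripper":10}]}}

```text
t: 9.35
ee_pos: [465.9, 293.0, 32.8]
ee_rot: [2.523, 1.872, 0.001]
force: [-0.0, -1.1, 6.0]
width: 0.323
grasp_force: 15.0
```

Call:
{"op": "jog_arm", "data": {"motion": [{"dx":0,"dy":0,"dz":0.1,"rx":0,"ry":0,"rz":0,"gripper":10},{"dx":0,"dy":0,"dz":0.2,"rx":0,"ry":0,"rz":0,"gripper":10},{"dx":0,"dy":0,"dz":0.26,"rx":0,"ry":0,"rz":0,"gripper":10},{"dx":0,"dy":-0.1,"dz":0.26,"rx":0,"ry":0,"rz":-0.15,"gripper":10},{"dx":0,"dy":-0.2,"dz":0.26,"rx":0,"ry":0,"rz":-0.3,"gripper":10}]}}

```text
t: 9.98
ee_pos: [465.4, 191.9, 162.3]
ee_rot: [2.787, 1.449, 0.0]
force: [1.1, 0.2, 0.3]
width: 0.318
grasp_force: 15.0
```

Call:
{"op": "jog_arm", "data": {"motion": [{"dx":0,"dy":-0.11,"dz":0,"rx":0,"ry":0,"rz":-0.16,"gripper":10},{"dx":0,"dy":-0.22,"dz":0,"rx":0,"ry":0,"rz":-0.32,"gripper":10},{"dx":0,"dy":-0.33,"dz":0,"rx":0,"ry":0,"rz":-0.48,"gripper":10},{"dx":0,"dy":-0.44,"dz":0,"rx":0,"ry":0,"rz":-0.64,"gripper":10},{"dx":0.02,"dy":-0.54,"dz":0,"rx":0,"ry":0,"rz":-0.783,"gripper":10}]}}

```text
t: 10.6
ee_pos: [475.1, -79.0, 162.4]
ee_rot: [3.134, 0.215, 0.001]
force: [0.5, 0.1, -0.4]
width: 0.319
grasp_force: 15.0
```

```bash
python3 - <<'E'
from h import *
im=bot.capture("top");cv2.imwrite("pics/t1.png",cv2.resize(im[::,:,::-1],(800,600)))
s=bot.read_state();print(s["ee_pos"],s["ee_rot"],s["width"],s["q"])
im,o=caps();print(o)
E
```

```text
[475.93584964 -83.28573968 162.10165693] [3.13324263e+00 1.99339987e-01 2.17802439e-04] 0.3178327328922517 [-2.24854688e-01 -2.93476582e-01  1.91571374e+00 -1.89520269e-03
  1.51864939e+00  1.21896904e+00]
[]
```

View pics/t1.png

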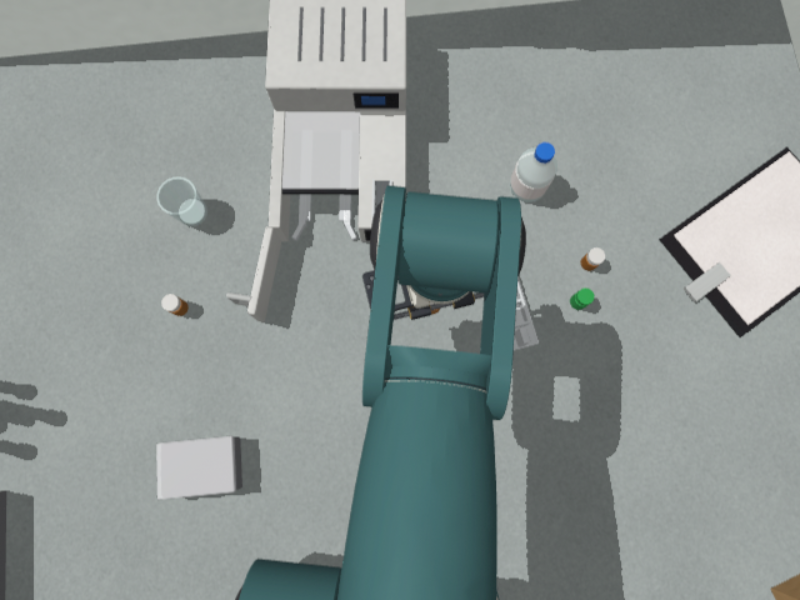

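Top view: the door is open and the other two jars are unmoved at (136,242) and (475,205). The tray tail at (430,277) is unmoved as well.

Call:
{"op": "jog_arm", "data": {"motion": [{"dx":0.03,"dy":-0.12,"dz":0,"rx":0,"ry":0,"rz":0.017,"gripper":10},{"dx":0.0542,"dy":-0.24,"dz":0,"rx":0,"ry":0,"rz":0.017,"gripper":10},{"dx":0.0542,"dy":-0.2738,"dz":-0.08,"rx":0,"ry":0,"rz":0.017,"gripper":10},{"dx":0.0542,"dy":-0.2738,"dz":-0.17,"rx":0,"ry":0,"rz":0.017,"gripper":10},{"dx":0.0542,"dy":-0.2738,"dz":-0.17,"rx":0,"ry":0,"rz":0.017,"gripper":10}]}}

```text
t: 11.32
ee_pos: [501.1, -213.0, 74.1]
ee_rot: [-3.128, -0.252, 0.008]
force: [-0.2, 0.5, 0.1]
width: 0.316
grasp_force: 15.0
```

```bash
sed -i 's/>150)&(h\[...,1\]<50/>178)\&(h[...,1]<50/' h.py; python3 - <<'E'
from h import *
b=bot.capture("side");b=bot.capture("side");cv2.imwrite("pics/p1.png",cv2.resize(b[150:260,260:400,::-1],(764,600),interpolation=cv2.INTER_CUBIC))
s=bot.read_state();p=s["ee_pos"];print(p,s["ee_rot"],proj("side",p))
o=np.array([505,-219.9]);X=np.array([.9895,.144]);Y=np.array([-.144,.9895])
for x in(16,-20):
  for y in(18,-18):
    q=o+X*x+Y*y;u=proj("side",[*q,32]);print(x,y,u,((u-[260,150])*5.457).round())
q=proj("side",[p[0],p[1],p[2]-32]);print(q,((q-[260,150])*5.457).round())
E
```

```text
[ 503.13923372 -213.74802095   78.47560641] [3.13123651e+00 2.52641662e-01 6.98959949e-04] [328.71380811 202.94012579]
16 18 [321.58483698 223.14061074] [336. 399.]
16 -18 [321.01633837 215.69699052] [333. 359.]
-20 18 [336.9561954  222.82162869] [420. 397.]
-20 -18 [335.95633935 215.39294075] [414. 357.]
[328.61626907 215.14912373] [374. 356.]
```

View pics/p1.png

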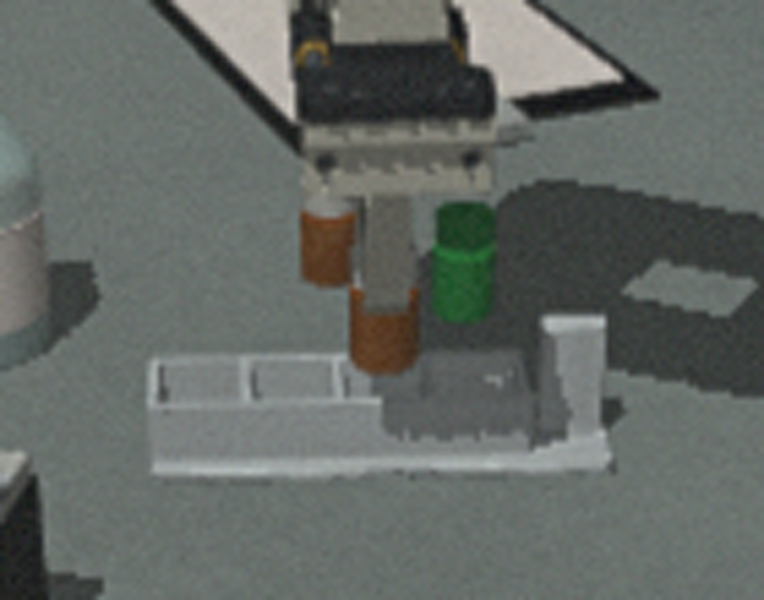

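Side view: the jar (x 350-418, centre 384) lines up along the tray with the third pocket (centre about 384). I let it settle and check y.

Call:
{"op": "jog_arm", "data": {"motion": [{"dx":0,"dy":0,"dz":0,"rx":0,"ry":0,"rz":0,"gripper":10}]}}

```text
t: 11.55
ee_pos: [503.7, -214.1, 79.5]
ee_rot: [3.13, 0.252, 0.004]
force: [-0.7, -0.8, -0.3]
width: 0.321
grasp_force: 15.0
```

Call:
{"op": "jog_arm", "data": {"motion": [{"dx":-0.001,"dy":-0.0122,"dz":0,"rx":0,"ry":0,"rz":0,"gripper":10},{"dx":-0.001,"dy":-0.0122,"dz":-0.04,"rx":0,"ry":0,"rz":0,"gripper":10},{"dx":-0.001,"dy":-0.0122,"dz":-0.07,"rx":0,"ry":0,"rz":0,"gripper":10},{"dx":-0.001,"dy":-0.0122,"dz":-0.082,"rx":0,"ry":0,"rz":0,"gripper":10},{"dx":-0.001,"dy":-0.0122,"dz":-0.082,"rx":0,"ry":0,"rz":0,"gripper":10}]}}

```text
t: 12.18
ee_pos: [502.1, -219.8, 35.3]
ee_rot: [-3.131, -0.251, 0.001]
force: [-0.1, 0.9, 1.1]
width: 0.319
grasp_force: 15.0
```

Call:
{"op": "jog_arm", "data": {"motion": [{"dx":0,"dy":0,"dz":0,"rx":0,"ry":0,"rz":0,"gripper":10}]}}

```text
t: 12.3
ee_pos: [502.0, -220.0, 35.4]
ee_rot: [-3.131, -0.251, 0.001]
force: [-0.2, -0.5, -0.3]
width: 0.32
grasp_force: 15.0
```

Call:
{"op": "jog_arm", "data": {"motion": [{"dx":0,"dy":0,"dz":0,"rx":0,"ry":0,"rz":0,"gripper":48},{"dx":0,"dy":0,"dz":0,"rx":0,"ry":0,"rz":0,"gripper":48},{"dx":0,"dy":0,"dz":0,"rx":0,"ry":0,"rz":0,"gripper":48},{"dx":0,"dy":0,"dz":0.08,"rx":0,"ry":0,"rz":0,"gripper":48},{"dx":0,"dy":0,"dz":0.2,"rx":0,"ry":0,"rz":0,"gripper":60}]}}

```text
t: 12.92
ee_pos: [501.3, -219.8, 135.8]
ee_rot: [-3.13, -0.251, 0.004]
force: [1.0, -0.1, 0.1]
width: 0.579
grasp_force: 0.0
```

Call:
{"op": "jog_arm", "data": {"motion": [{"dx":0,"dy":-0.1,"dz":0,"rx":0,"ry":0,"rz":0,"gripper":60},{"dx":0,"dy":-0.2,"dz":0,"rx":0,"ry":0,"rz":0,"gripper":60},{"dx":-0.1,"dy":-0.2,"dz":0,"rx":0,"ry":0,"rz":0,"gripper":60},{"dx":-0.15,"dy":-0.2,"dz":0,"rx":0,"ry":0,"rz":0,"gripper":60},{"dx":-0.15,"dy":-0.2,"dz":0,"rx":0,"ry":0,"rz":0,"gripper":60}]}}

```text
t: 13.55
ee_pos: [426.2, -320.5, 136.4]
ee_rot: [3.131, 0.249, 0.0]
force: [-0.1, -0.0, 0.7]
width: 0.644
grasp_force: 0.0
```

```bash
python3 - <<'E'
from h import *
im,o=caps();print(o)
b=bot.capture("side")[...,::-1]
a=cv2.resize(im[180:290,370:490],(400,367),interpolation=cv2.INTER_CUBIC);c=cv2.resize(b[150:260,260:380],(400,367),interpolation=cv2.INTER_CUBIC)
cv2.imwrite("pics/p2.png",np.hstack([a,c]))
print(bot.read_state()["ee_pos"])
E
```

```text
[([135.1, 241.4], 141, [545.4, 352.2])]
[ 427.5454757  -320.30065388  136.45013751]
```

View pics/p2.png

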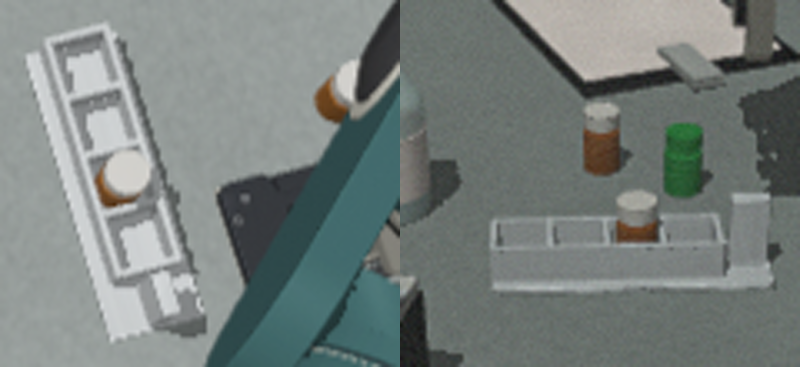

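The jar stands in the third pocket in both views. The right-hand jar has not moved.

Call:
{"op": "jog_arm", "data": {"motion": [{"dx":0.1,"dy":-0.06,"dz":0,"rx":0,"ry":0,"rz":0,"gripper":60},{"dx":0.2,"dy":-0.11,"dz":0,"rx":0,"ry":0,"rz":0,"gripper":60},{"dx":0.2344,"dy":-0.1118,"dz":0,"rx":0,"ry":0,"rz":0,"gripper":60},{"dx":0.2344,"dy":-0.1118,"dz":-0.05,"rx":0,"ry":0,"rz":0,"gripper":60},{"dx":0.2344,"dy":-0.1118,"dz":-0.12,"rx":0,"ry":0,"rz":0,"gripper":60}]}}

```text
t: 14.28
ee_pos: [545.5, -375.7, 76.0]
ee_rot: [3.131, 0.253, 0.002]
force: [0.6, -0.7, 0.0]
width: 0.645
grasp_force: 0.0
```

Call:
{"op": "jog_arm", "data": {"motion": [{"dx":0,"dy":0,"dz":0,"rx":0,"ry":0,"rz":0,"gripper":60}]}}

```text
t: 14.4
ee_pos: [543.7, -374.7, 73.5]
ee_rot: [-3.128, -0.252, 0.005]
force: [0.0, 0.3, 0.3]
width: 0.645
grasp_force: 0.0
```

```bash
python3 - <<'E'
from h import *
b=bot.capture("side")
h=cv2.cvtColor(b,cv2.COLOR_RGB2HSV)
print([x for x in blobs(b,(h[...,0]<15)&(h[...,1]>130)&(h[...,2]>60)&(h[...,2]<200),10) if x[0][1]<300])
p=bot.read_state()["ee_pos"];print(p,proj("side",[p[0],p[1],16]))
E
```

```text
[([319.6, 194.7], [315, 189, 11, 13, 90]), ([330.2, 219.2], [325, 217, 12, 5, 40])]
[ 544.35837515 -375.36143506   75.76037401] [318.88015895 195.50071947]
```

Call:
{"op": "jog_arm", "data": {"motion": [{"dx":0,"dy":0,"dz":-0.05,"rx":0,"ry":0,"rz":0,"gripper":60},{"dx":0,"dy":0,"dz":-0.086,"rx":0,"ry":0,"rz":0,"gripper":60},{"dx":0,"dy":0,"dz":-0.086,"rx":0,"ry":0,"rz":0,"gripper":30},{"dx":0,"dy":0,"dz":-0.086,"rx":0,"ry":0,"rz":0,"gripper":10},{"dx":0,"dy":0,"dz":-0.086,"rx":0,"ry":0,"rz":0,"gripper":10}]}}

```text
t: 15.08
ee_pos: [544.8, -376.4, 34.3]
ee_rot: [3.131, 0.251, 0.002]
force: [-0.2, 0.5, 0.6]
width: 0.372
grasp_force: 0.0
```

Call:
{"op": "jog_arm", "data": {"motion": [{"dx":0,"dy":0,"dz":0,"rx":0,"ry":0,"rz":0,"gripper":10},{"dx":0,"dy":0,"dz":0,"rx":0,"ry":0,"rz":0,"gripper":10},{"dx":0,"dy":0,"dz":0,"rx":0,"ry":0,"rz":0,"gripper":10}]}}

```text
t: 15.45
ee_pos: [544.7, -376.3, 33.9]
ee_rot: [3.131, 0.251, 0.001]
force: [-0.3, -0.7, 5.4]
width: 0.32
grasp_force: 15.0
```

```bash
python3 -c "
from h import *
s=bot.read_state();print(s['ee_pos'],s['width'],s['grasp_force'],s['q'][5])"
```

```text
[ 544.72735178 -376.32104639   33.91342355] 0.3204305917834723 14.995647668838501 0.767561336313258
```

Call:
{"op": "jog_arm", "data": {"motion": [{"dx":0,"dy":0,"dz":0.08,"rx":0,"ry":0,"rz":0,"gripper":10},{"dx":0,"dy":0,"dz":0.15,"rx":0,"ry":0,"rz":0,"gripper":10},{"dx":-0.002,"dy":0.11,"dz":0.15,"rx":0,"ry":0,"rz":0,"gripper":10},{"dx":-0.004,"dy":0.22,"dz":0.15,"rx":0,"ry":0,"rz":0,"gripper":10},{"dx":-0.0042,"dy":0.3238,"dz":0.15,"rx":0,"ry":0,"rz":0,"gripper":10}]}}

```text
t: 16.08
ee_pos: [541.9, -212.5, 108.0]
ee_rot: [-3.131, -0.251, 0.0]
force: [0.1, -0.4, 0.0]
width: 0.318
grasp_force: 15.0
```

Call:
{"op": "jog_arm", "data": {"motion": [{"dx":0,"dy":0,"dz":0,"rx":0,"ry":0,"rz":0,"gripper":10},{"dx":0,"dy":0,"dz":-0.06,"rx":0,"ry":0,"rz":0,"gripper":10},{"dx":0,"dy":0,"dz":-0.06,"rx":0,"ry":0,"rz":0,"gripper":10},{"dx":0,"dy":0,"dz":-0.06,"rx":0,"ry":0,"rz":0,"gripper":10}]}}

```text
t: 16.58
ee_pos: [542.5, -214.8, 78.9]
ee_rot: [3.131, 0.25, 0.0]
force: [0.9, -1.0, 0.3]
width: 0.318
grasp_force: 15.0
```

```bash
python3 - <<'E'
from h import *
b=bot.capture("side");cv2.imwrite("pics/p3.png",cv2.resize(b[170:250,270:390,::-1],(780,520),interpolation=cv2.INTER_CUBIC))
print(bot.read_state()["ee_pos"])
E
```

```text
[ 542.63023649 -214.81358395   79.18106931]
```

View pics/p3.png

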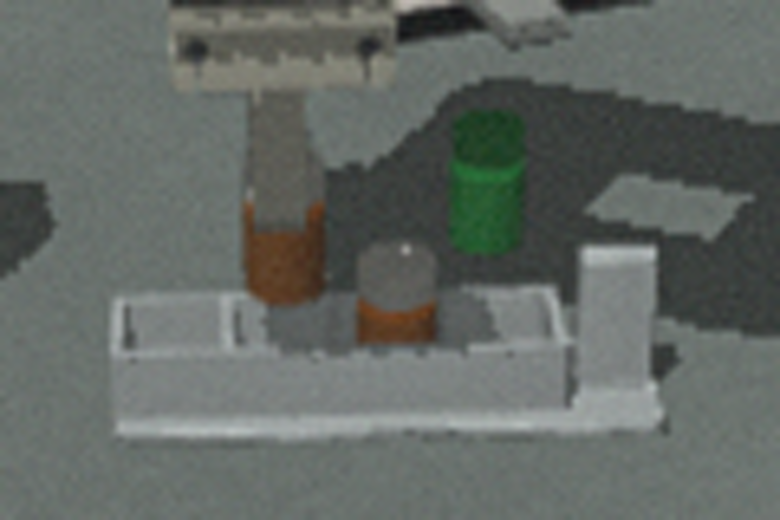

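The jar (x 285) lines up with the second pocket, one 40 mm pitch from the seated jar (397). I lower it.

Call:
{"op": "jog_arm", "data": {"motion": [{"dx":0,"dy":0,"dz":-0.03,"rx":0,"ry":0,"rz":0,"gripper":10},{"dx":0,"dy":0,"dz":-0.06,"rx":0,"ry":0,"rz":0,"gripper":10},{"dx":0,"dy":0,"dz":-0.08,"rx":0,"ry":0,"rz":0,"gripper":10},{"dx":0,"dy":0,"dz":-0.08,"rx":0,"ry":0,"rz":0,"gripper":10},{"dx":0,"dy":0,"dz":-0.08,"rx":0,"ry":0,"rz":0,"gripper":10}]}}

```text
t: 17.25
ee_pos: [542.2, -214.1, 37.8]
ee_rot: [-3.131, -0.251, 0.001]
force: [-0.3, -0.1, -0.4]
width: 0.32
grasp_force: 15.0
```

Call:
{"op": "jog_arm", "data": {"motion": [{"dx":0,"dy":0,"dz":0,"rx":0,"ry":0,"rz":0,"gripper":48},{"dx":0,"dy":0,"dz":0,"rx":0,"ry":0,"rz":0,"gripper":48},{"dx":0,"dy":0,"dz":0,"rx":0,"ry":0,"rz":0,"gripper":48},{"dx":0,"dy":0,"dz":0.08,"rx":0,"ry":0,"rz":0,"gripper":48},{"dx":0,"dy":0,"dz":0.2,"rx":0,"ry":0,"rz":0,"gripper":60}]}}

```text
t: 17.88
ee_pos: [541.4, -213.8, 137.8]
ee_rot: [-3.13, -0.251, 0.005]
force: [1.4, -1.0, 0.8]
width: 0.58
grasp_force: 0.0
```

Call:
{"op": "jog_arm", "data": {"motion": [{"dx":-0.04,"dy":0.08,"dz":0,"rx":0,"ry":0,"rz":0.15,"gripper":60},{"dx":-0.1,"dy":0.16,"dz":0.02,"rx":0,"ry":0,"rz":0.3,"gripper":60},{"dx":-0.16,"dy":0.26,"dz":0.04,"rx":0,"ry":0,"rz":0.45,"gripper":60},{"dx":-0.2,"dy":0.37,"dz":0.06,"rx":0,"ry":0,"rz":0.6,"gripper":60},{"dx":-0.2,"dy":0.48,"dz":0.06,"rx":0,"ry":0,"rz":0.75,"gripper":60}]}}

```text
t: 18.5
ee_pos: [441.5, 27.2, 169.5]
ee_rot: [2.793, 1.436, 0.004]
force: [1.4, 0.6, 0.2]
width: 0.645
grasp_force: 0.0
```

```bash
python3 - <<'E'
from h import *
im,o=caps();print(o);s=bot.read_state();print(s["ee_pos"],s["ee_rot"],s["q"])
im,o=caps();print(o)
E
```

```text
[([135.1, 241.3], 144, [545.5, 352.3])]
[441.51786128  32.21959876 169.11315029] [-2.78468951 -1.45233422 -0.00461056] [ 0.01374187 -0.39725766  1.98198358  0.00214829  1.55466166  0.62304033]
[([135.1, 241.3], 144, [545.5, 352.3])]
```

Call:
{"op": "jog_arm", "data": {"motion": [{"dx":0.02,"dy":0.11,"dz":0,"rx":0,"ry":0,"rz":0,"gripper":60},{"dx":0.06,"dy":0.22,"dz":0,"rx":0,"ry":0,"rz":0,"gripper":60},{"dx":0.1,"dy":0.33,"dz":0,"rx":0,"ry":0,"rz":0,"gripper":60},{"dx":0.14,"dy":0.44,"dz":0,"rx":0,"ry":0,"rz":0,"gripper":60},{"dx":0.18,"dy":0.54,"dz":0,"rx":0,"ry":0,"rz":0,"gripper":60}]}}

```text
t: 19.23
ee_pos: [533.0, 297.4, 168.0]
ee_rot: [2.797, 1.43, 0.0]
force: [0.5, -1.5, 0.4]
width: 0.646
grasp_force: 0.0
```

Call:
{"op": "jog_arm", "data": {"motion": [{"dx":0.027,"dy":0.1,"dz":0,"rx":0,"ry":0,"rz":0,"gripper":60},{"dx":0.027,"dy":0.1,"dz":0,"rx":0,"ry":0,"rz":0,"gripper":60},{"dx":0.027,"dy":0.1,"dz":-0.1,"rx":0,"ry":0,"rz":0,"gripper":60},{"dx":0.027,"dy":0.1,"dz":-0.18,"rx":0,"ry":0,"rz":0,"gripper":60},{"dx":0.027,"dy":0.1,"dz":-0.18,"rx":0,"ry":0,"rz":0,"gripper":60}]}}

```text
t: 19.85
ee_pos: [544.7, 344.0, 75.3]
ee_rot: [2.797, 1.429, -0.008]
force: [-0.1, -0.0, 0.5]
width: 0.647
grasp_force: 0.0
```

Call:
{"op": "jog_arm", "data": {"motion": [{"dx":0,"dy":0,"dz":0,"rx":0,"ry":0,"rz":0,"gripper":60},{"dx":0,"dy":0,"dz":0,"rx":0,"ry":0,"rz":0,"gripper":60}]}}

```text
t: 20.1
ee_pos: [546.7, 346.0, 80.5]
ee_rot: [-2.797, -1.43, -0.005]
force: [0.9, -0.2, -0.3]
width: 0.646
grasp_force: 0.0
```

```bash
python3 - <<'E'
from h import *
b=bot.capture("side")
h=cv2.cvtColor(b,cv2.COLOR_RGB2HSV)
print([x for x in blobs(b,(h[...,0]<15)&(h[...,1]>130)&(h[...,2]>60)&(h[...,2]<200),10) if x[0][1]<460])
p=bot.read_state()["ee_pos"];print(p,proj("side",[p[0],p[1],16]))
E
```

```text
[([257.3, 441.4], [247, 426, 22, 26, 256])]
[546.5372414  346.023907    80.18330576] [257.54001636 433.41016073]
```

Call:
{"op": "jog_arm", "data": {"motion": [{"dx":-0.002,"dy":0.0124,"dz":0,"rx":0,"ry":0,"rz":0,"gripper":60},{"dx":-0.002,"dy":0.0124,"dz":-0.05,"rx":0,"ry":0,"rz":0,"gripper":60},{"dx":-0.002,"dy":0.0124,"dz":-0.094,"rx":0,"ry":0,"rz":0,"gripper":60},{"dx":-0.002,"dy":0.0124,"dz":-0.094,"rx":0,"ry":0,"rz":0,"gripper":60},{"dx":-0.002,"dy":0.0124,"dz":-0.094,"rx":0,"ry":0,"rz":0,"gripper":10}]}}

```text
t: 20.78
ee_pos: [545.1, 352.2, 31.8]
ee_rot: [-2.797, -1.431, -0.001]
force: [-0.2, 0.7, 0.4]
width: 0.583
grasp_force: 0.0
```

Call:
{"op": "jog_arm", "data": {"motion": [{"dx":0,"dy":0,"dz":0,"rx":0,"ry":0,"rz":0,"gripper":10},{"dx":0,"dy":0,"dz":0,"rx":0,"ry":0,"rz":0,"gripper":10},{"dx":0,"dy":0,"dz":0,"rx":0,"ry":0,"rz":0,"gripper":10},{"dx":0,"dy":0,"dz":0,"rx":0,"ry":0,"rz":0,"gripper":10}]}}

```text
t: 21.28
ee_pos: [545.0, 352.1, 31.6]
ee_rot: [-2.797, -1.431, -0.001]
force: [-0.0, 0.0, 4.2]
width: 0.32
grasp_force: 15.0
```

Call:
{"op": "jog_arm", "data": {"motion": [{"dx":0,"dy":0,"dz":0.1,"rx":0,"ry":0,"rz":0,"gripper":10},{"dx":0,"dy":0,"dz":0.2,"rx":0,"ry":0,"rz":0,"gripper":10},{"dx":0,"dy":0,"dz":0.27,"rx":0,"ry":0,"rz":0,"gripper":10},{"dx":-0.04,"dy":-0.1,"dz":0.27,"rx":0,"ry":0,"rz":-0.12,"gripper":10},{"dx":-0.08,"dy":-0.2,"dz":0.27,"rx":0,"ry":0,"rz":-0.24,"gripper":10}]}}

```text
t: 21.9
ee_pos: [504.1, 251.1, 166.1]
ee_rot: [2.956, 1.064, 0.0]
force: [0.8, 0.3, -0.1]
width: 0.318
grasp_force: 15.0
```

Call:
{"op": "jog_arm", "data": {"motion": [{"dx":-0.04,"dy":-0.11,"dz":0,"rx":0,"ry":0,"rz":-0.12,"gripper":10},{"dx":-0.04,"dy":-0.22,"dz":0,"rx":0,"ry":0,"rz":-0.24,"gripper":10},{"dx":-0.04,"dy":-0.33,"dz":0,"rx":0,"ry":0,"rz":-0.36,"gripper":10},{"dx":-0.04,"dy":-0.44,"dz":0,"rx":0,"ry":0,"rz":-0.48,"gripper":10},{"dx":-0.04,"dy":-0.5,"dz":0,"rx":0,"ry":0,"rz":-0.51,"gripper":10}]}}

```text
t: 22.52
ee_pos: [484.4, -0.2, 166.2]
ee_rot: [3.132, 0.245, 0.0]
force: [0.0, 1.4, -0.2]
width: 0.321
grasp_force: 15.0
```

Call:
{"op": "jog_arm", "data": {"motion": [{"dx":0,"dy":0,"dz":0,"rx":0,"ry":0,"rz":0,"gripper":10},{"dx":0,"dy":0,"dz":0,"rx":0,"ry":0,"rz":0,"gripper":10},{"dx":0,"dy":0,"dz":0,"rx":0,"ry":0,"rz":0,"gripper":10}]}}

```text
t: 22.9
ee_pos: [484.8, 2.9, 166.1]
ee_rot: [-3.131, -0.254, 0.0]
force: [-0.0, -0.1, -0.1]
width: 0.321
grasp_force: 15.0
```

```bash
python3 - <<'E'
from h import *
im=bot.capture("side")[...,::-1];im2=bot.capture("top")[...,::-1]
cv2.imwrite("pics/q1.png",np.hstack([cv2.resize(im[170:250,270:390],(400,267),interpolation=cv2.INTER_CUBIC),cv2.resize(im2[170:290,340:520],(400,267),interpolation=cv2.INTER_CUBIC)]))
s=bot.read_state();print(s["ee_pos"],s["ee_rot"])
E
```

```text
[484.81954349   2.80108207 166.10976353] [-3.13125602e+00 -2.53510315e-01  1.00125442e-04]
```

View pics/q1.png

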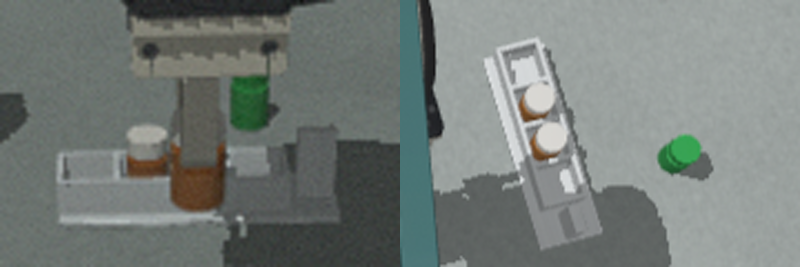

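Both seated jars are in pockets 2 and 3, and the tray is unmoved. The third jar is held and goes to pocket 1.

Call:
{"op": "jog_arm", "data": {"motion": [{"dx":0.05,"dy":-0.1,"dz":0,"rx":0,"ry":0,"rz":0,"gripper":10},{"dx":0.1,"dy":-0.2,"dz":0,"rx":0,"ry":0,"rz":0,"gripper":10},{"dx":0.15,"dy":-0.3,"dz":0,"rx":0,"ry":0,"rz":0,"gripper":10},{"dx":0.1948,"dy":-0.4,"dz":-0.05,"rx":0,"ry":0,"rz":0,"gripper":10},{"dx":0.1948,"dy":-0.423,"dz":-0.1,"rx":0,"ry":0,"rz":0,"gripper":10}]}}

```text
t: 23.62
ee_pos: [583.1, -211.5, 114.8]
ee_rot: [3.132, 0.25, -0.001]
force: [-0.3, -0.0, -2.2]
width: 0.318
grasp_force: 15.0
```

Call:
{"op": "jog_arm", "data": {"motion": [{"dx":0,"dy":0,"dz":-0.07,"rx":0,"ry":0,"rz":0,"gripper":10},{"dx":0,"dy":0,"dz":-0.07,"rx":0,"ry":0,"rz":0,"gripper":10},{"dx":0,"dy":0,"dz":-0.07,"rx":0,"ry":0,"rz":0,"gripper":10},{"dx":0,"dy":0,"dz":-0.07,"rx":0,"ry":0,"rz":0,"gripper":10}]}}

```text
t: 24.12
ee_pos: [583.0, -209.4, 83.0]
ee_rot: [3.13, 0.252, 0.003]
force: [-0.2, -0.8, -0.0]
width: 0.319
grasp_force: 15.0
```

```bash
python3 - <<'E'
from h import *
b=bot.capture("side");cv2.imwrite("pics/p4.png",cv2.resize(b[170:250,270:390,::-1],(780,520),interpolation=cv2.INTER_CUBIC))
print(bot.read_state()["ee_pos"])
E
```

```text
[ 582.82234118 -209.41820171   82.77043691]
```

View pics/p4.png

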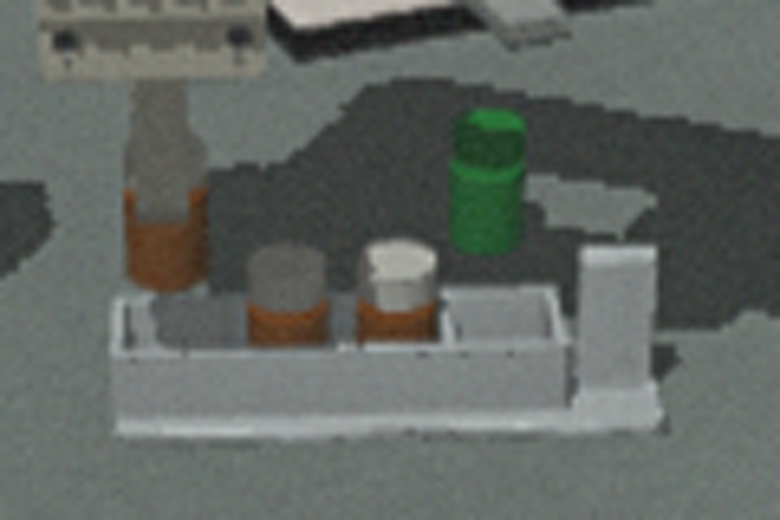

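The held jar (x 166) is about 1.5 mm nose-ward of pocket 1's centre (about 170). I correct this and lower it.

Call:
{"op": "jog_arm", "data": {"motion": [{"dx":-0.003,"dy":0,"dz":-0.03,"rx":0,"ry":0,"rz":0,"gripper":10},{"dx":-0.003,"dy":0,"dz":-0.06,"rx":0,"ry":0,"rz":0,"gripper":10},{"dx":-0.003,"dy":0,"dz":-0.08,"rx":0,"ry":0,"rz":0,"gripper":10},{"dx":-0.003,"dy":0,"dz":-0.089,"rx":0,"ry":0,"rz":0,"gripper":10},{"dx":-0.003,"dy":0,"dz":-0.089,"rx":0,"ry":0,"rz":0,"gripper":10}]}}

```text
t: 24.8
ee_pos: [580.8, -209.5, 36.6]
ee_rot: [-3.132, -0.251, -0.0]
force: [-0.5, 0.7, -0.6]
width: 0.317
grasp_force: 15.0
```

Call:
{"op": "jog_arm", "data": {"motion": [{"dx":0,"dy":0,"dz":0,"rx":0,"ry":0,"rz":0,"gripper":10},{"dx":0,"dy":0,"dz":0,"rx":0,"ry":0,"rz":0,"gripper":10}]}}

```text
t: 25.05
ee_pos: [580.7, -209.5, 36.6]
ee_rot: [3.132, 0.251, 0.0]
force: [1.5, 0.5, -0.3]
width: 0.316
grasp_force: 15.0
```

Call:
{"op": "jog_arm", "data": {"motion": [{"dx":0,"dy":0,"dz":0,"rx":0,"ry":0,"rz":0,"gripper":48},{"dx":0,"dy":0,"dz":0,"rx":0,"ry":0,"rz":0,"gripper":48},{"dx":0,"dy":0,"dz":0,"rx":0,"ry":0,"rz":0,"gripper":48},{"dx":0,"dy":0,"dz":0.1,"rx":0,"ry":0,"rz":0,"gripper":40},{"dx":0,"dy":0,"dz":0.2,"rx":0,"ry":0,"rz":0,"gripper":40}]}}

```text
t: 25.68
ee_pos: [580.4, -209.3, 137.6]
ee_rot: [-3.131, -0.251, 0.002]
force: [1.1, -0.4, -0.1]
width: 0.434
grasp_force: 0.0
```

Call:
{"op": "jog_arm", "data": {"motion": [{"dx":-0.1,"dy":0.06,"dz":0,"rx":0,"ry":0,"rz":0,"gripper":40},{"dx":-0.2,"dy":0.16,"dz":0,"rx":0,"ry":0,"rz":0,"gripper":40},{"dx":-0.25,"dy":0.26,"dz":0,"rx":0,"ry":0,"rz":0,"gripper":40},{"dx":-0.25,"dy":0.36,"dz":0,"rx":0,"ry":0,"rz":0,"gripper":40},{"dx":-0.25,"dy":0.4,"dz":0,"rx":0,"ry":0,"rz":0,"gripper":40}]}}

```text
t: 26.3
ee_pos: [455.3, -7.4, 137.2]
ee_rot: [-3.131, -0.254, -0.002]
force: [-0.7, -0.4, 0.5]
width: 0.431
grasp_force: 0.0
```

Call:
{"op": "jog_arm", "data": {"motion": [{"dx":0,"dy":0,"dz":0,"rx":0,"ry":0,"rz":0,"gripper":40},{"dx":0,"dy":0,"dz":0,"rx":0,"ry":0,"rz":0,"gripper":40},{"dx":0,"dy":0,"dz":0,"rx":0,"ry":0,"rz":0,"gripper":40}]}}

```text
t: 26.68
ee_pos: [455.8, -10.3, 136.6]
ee_rot: [3.132, 0.249, -0.0]
force: [0.7, -0.9, 0.3]
width: 0.433
grasp_force: 0.0
```

```bash
python3 - <<'E'
from h import *
im=bot.capture("top")[...,::-1];b=bot.capture("side")[...,::-1]
L=cv2.resize(im[100:300,190:440],(400,320));Rr=cv2.resize(im[180:290,370:490],(400,367),interpolation=cv2.INTER_CUBIC)
c=cv2.resize(b[170:250,270:390],(400,267),interpolation=cv2.INTER_CUBIC);d=cv2.resize(b[180:340,160:320],(280,280))
cv=np.zeros((600,800,3),np.uint8);cv[:320,:400]=L;cv[320:587,:400]=c;cv[:367,400:]=Rr;cv[320+47:,400:633]=d[:233,:233];cv2.imwrite("pics/q2.png",cv)
s=bot.read_state();print(s["ee_pos"],s["ee_rot"])
E
```

```text
[455.72804358 -10.15758994 136.54418595] [-3.13166461e+00 -2.49454835e-01  4.27191958e-04]
```

View pics/q2.png

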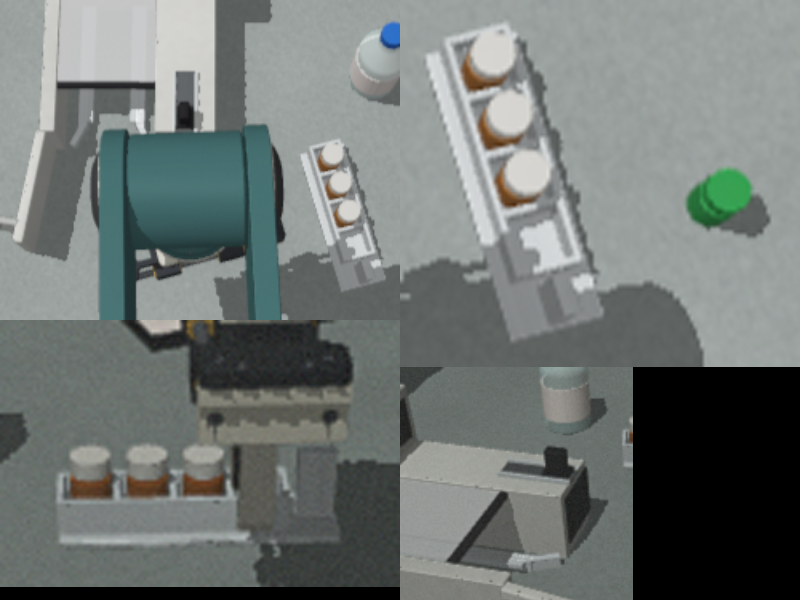

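All three jars stand in pockets 1-3 and the door and lock are as left. Next I go to the fin.

Call:
{"op": "jog_arm", "data": {"motion": [{"dx":-0.02,"dy":-0.11,"dz":0,"rx":0,"ry":0,"rz":-0.014,"gripper":40},{"dx":-0.04,"dy":-0.22,"dz":0,"rx":0,"ry":0,"rz":-0.014,"gripper":40},{"dx":-0.06,"dy":-0.33,"dz":0,"rx":0,"ry":0,"rz":-0.014,"gripper":40},{"dx":-0.0676,"dy":-0.4436,"dz":0,"rx":0,"ry":0,"rz":-0.014,"gripper":40},{"dx":-0.0676,"dy":-0.4436,"dz":0,"rx":0,"ry":0,"rz":-0.014,"gripper":40}]}}

```text
t: 27.4
ee_pos: [420.9, -234.6, 136.4]
ee_rot: [3.134, 0.221, -0.001]
force: [0.1, 0.9, -0.3]
width: 0.43
grasp_force: 0.0
```

Call:
{"op": "jog_arm", "data": {"motion": [{"dx":0,"dy":0,"dz":0,"rx":0,"ry":0,"rz":0,"gripper":40},{"dx":0,"dy":0,"dz":-0.05,"rx":0,"ry":0,"rz":0,"gripper":40},{"dx":0,"dy":0,"dz":-0.1,"rx":0,"ry":0,"rz":0,"gripper":40},{"dx":0,"dy":0,"dz":-0.1,"rx":0,"ry":0,"rz":0,"gripper":40},{"dx":0,"dy":0,"dz":-0.1,"rx":0,"ry":0,"rz":0,"gripper":40}]}}

```text
t: 28.02
ee_pos: [422.4, -230.8, 87.8]
ee_rot: [3.133, 0.23, 0.001]
force: [0.9, -0.4, 0.2]
width: 0.43
grasp_force: 0.0
```

```bash
python3 - <<'E'
from h import *
im,o=caps();print([(a,b) for a,b,_ in o],[onz("top",*a,57).round(1) for a,b,_ in o])
s=bot.read_state();print(s["ee_pos"],s["ee_rot"])
E
```

```text
[] []
[ 422.52107452 -231.04389927   87.97203021] [3.13234807e+00 2.29557898e-01 2.03743638e-03]
```

Call:
{"op": "jog_arm", "data": {"motion": [{"dx":0,"dy":-0.001,"dz":-0.05,"rx":0,"ry":0,"rz":0,"gripper":40},{"dx":0,"dy":-0.001,"dz":-0.1,"rx":0,"ry":0,"rz":0,"gripper":40},{"dx":0,"dy":-0.001,"dz":-0.1,"rx":0,"ry":0,"rz":0,"gripper":40},{"dx":0,"dy":-0.001,"dz":-0.1,"rx":0,"ry":0,"rz":0,"gripper":0},{"dx":0,"dy":-0.001,"dz":-0.1,"rx":0,"ry":0,"rz":0,"gripper":0}], "squeeze": 25}}

```text
t: 28.7
ee_pos: [422.5, -232.1, 38.0]
ee_rot: [3.132, 0.228, 0.002]
force: [0.1, 0.1, 0.3]
width: 0.267
grasp_force: 0.0
```

Call:
{"op": "jog_arm", "data": {"motion": [{"dx":0,"dy":0,"dz":0,"rx":0,"ry":0,"rz":0,"gripper":0},{"dx":0,"dy":0,"dz":0,"rx":0,"ry":0,"rz":0,"gripper":0},{"dx":0,"dy":0,"dz":0,"rx":0,"ry":0,"rz":0,"gripper":0},{"dx":0,"dy":0,"dz":0,"rx":0,"ry":0,"rz":0,"gripper":0}]}}

```text
t: 29.2
ee_pos: [422.1, -231.9, 37.3]
ee_rot: [3.133, 0.228, 0.001]
force: [-1.5, 1.6, 5.7]
width: 0.127
grasp_force: 25.0
```

Call:
{"op": "jog_arm", "data": {"motion": [{"dx":-0.024,"dy":0.03,"dz":0,"rx":0,"ry":0,"rz":0,"gripper":0},{"dx":-0.048,"dy":0.076,"dz":0,"rx":0,"ry":0,"rz":0,"gripper":0},{"dx":-0.048,"dy":0.126,"dz":0,"rx":0,"ry":0,"rz":-0.02,"gripper":0},{"dx":-0.048,"dy":0.176,"dz":0,"rx":0,"ry":0,"rz":-0.04,"gripper":0},{"dx":-0.048,"dy":0.226,"dz":0,"rx":0,"ry":0,"rz":-0.06,"gripper":0}]}}

```text
t: 29.82
ee_pos: [398.2, -118.6, 37.3]
ee_rot: [3.138, 0.128, 0.002]
force: [-0.5, -5.3, 5.5]
width: 0.125
grasp_force: 25.1
```

Call:
{"op": "jog_arm", "data": {"motion": [{"dx":0,"dy":0.05,"dz":0,"rx":0,"ry":0,"rz":-0.02,"gripper":0},{"dx":0,"dy":0.1,"dz":0,"rx":0,"ry":0,"rz":-0.04,"gripper":0},{"dx":0,"dy":0.15,"dz":0,"rx":0,"ry":0,"rz":-0.06,"gripper":0},{"dx":0,"dy":0.2,"dz":0,"rx":0,"ry":0,"rz":-0.08,"gripper":0},{"dx":0,"dy":0.25,"dz":0,"rx":0,"ry":0,"rz":-0.1,"gripper":0}]}}

```text
t: 30.45
ee_pos: [398.2, 6.5, 37.3]
ee_rot: [3.14, -0.036, 0.002]
force: [0.5, -4.8, 4.9]
width: 0.129
grasp_force: 25.1
```

Call:
{"op": "jog_arm", "data": {"motion": [{"dx":0,"dy":0.05,"dz":0,"rx":0,"ry":0,"rz":-0.02,"gripper":0},{"dx":0,"dy":0.1,"dz":0,"rx":0,"ry":0,"rz":-0.04,"gripper":0},{"dx":0,"dy":0.15,"dz":0,"rx":0,"ry":0,"rz":-0.06,"gripper":0},{"dx":0,"dy":0.18,"dz":0,"rx":0,"ry":0,"rz":-0.09,"gripper":0},{"dx":0,"dy":0.2,"dz":0,"rx":0,"ry":0,"rz":-0.09,"gripper":0}]}}

```text
t: 31.08
ee_pos: [398.3, 106.5, 37.3]
ee_rot: [3.135, -0.183, 0.002]
force: [0.6, -5.3, 5.1]
width: 0.129
grasp_force: 25.2
```

Call:
{"op": "jog_arm", "data": {"motion": [{"dx":0,"dy":0,"dz":0,"rx":0,"ry":0,"rz":0,"gripper":0},{"dx":0,"dy":0,"dz":0,"rx":0,"ry":0,"rz":0,"gripper":0}]}}

```text
t: 31.32
ee_pos: [398.2, 106.8, 37.3]
ee_rot: [-3.135, 0.182, -0.001]
force: [-0.5, 4.6, 4.7]
width: 0.126
grasp_force: 25.0
```

```bash
python3 - <<'E'
from h import *
np.set_printoptions(precision=2,suppress=True)
from scipy.spatial.transform import Rotation as Ro
s=bot.read_state();y=Ro.from_rotvec(s["ee_rot"]).as_matrix()[:,1]
M=np.array([635.8,87.4]);X=np.array([.9932,-.1167]);Y=np.array([.1167,.9932]);d=s["ee_pos"][:2]-M
print(s["ee_pos"],"toolyaw",np.degrees(np.arctan2(y[1],y[0])),"bay x,y",d@X,d@Y,s["q"],s["width"])
im=bot.capture("side");h=cv2.cvtColor(im,cv2.COLOR_RGB2HSV)
print([x for x in blobs(im,(h[...,0]<15)&(h[...,1]>110)&(h[...,2]>50)&(h[...,2]<210),8) if x[0][0]<460 and x[0][1]>150])
# casing top-left outer edge & right edge lines, top view, for bay axis check
t=bot.capture("top")[...,::-1];cv2.imwrite("pics/raw_t.png",t);cv2.imwrite("pics/raw_s.png",im[...,::-1])
E
```

```text
[398.24 106.78  37.26] toolyaw -96.64717125783191 bay x,y -238.2106614385308 -8.477987900850547 [ 0.2  -0.39  2.19  0.    1.33  1.89] 0.1260228638789711
[([284.5, 302.2], [277, 297, 16, 10, 93]), ([305.5, 305.5], [298, 301, 16, 9, 91]), ([327.4, 308.9], [320, 304, 16, 10, 93])]
```

Call:
{"op": "jog_arm", "data": {"motion": [{"dx":0.002,"dy":0.0168,"dz":0,"rx":0,"ry":0,"rz":0,"gripper":0},{"dx":0.042,"dy":0.0121,"dz":0,"rx":0,"ry":0,"rz":0,"gripper":0},{"dx":0.0815,"dy":0.0075,"dz":0,"rx":0,"ry":0,"rz":0,"gripper":0},{"dx":0.1212,"dy":0.0028,"dz":0,"rx":0,"ry":0,"rz":0,"gripper":0},{"dx":0.1212,"dy":0.0028,"dz":0,"rx":0,"ry":0,"rz":0,"gripper":0}]}}

```text
t: 32.05
ee_pos: [460.1, 107.6, 37.3]
ee_rot: [-3.136, 0.183, -0.003]
force: [6.4, 0.0, 4.1]
width: 0.129
grasp_force: 25.0
```

```bash
cat >> h.py <<'E'
def bay():
    s=bot.read_state();d=s["ee_pos"][:2]-np.array([635.8,87.4])
    X=np.array([.9932,-.1167]);Y=np.array([.1167,.9932]);f=s["force"]
    print("bay",(d@X).round(1),(d@Y).round(1),"z",s["ee_pos"][2].round(1),"f x,y,z",(f[:2]@X).round(1),(f[:2]@Y).round(1),f[2].round(1),"mz",s["ft_torque"][2].round(2))
E
python3 - <<'E'
from h import *
bay()
im=bot.capture("top")[...,::-1];h=cv2.cvtColor(np.ascontiguousarray(im),cv2.COLOR_BGR2HSV)
# jar row direction from side view caps (z=57) 
b=bot.capture("side");hs=cv2.cvtColor(b,cv2.COLOR_RGB2HSV)
B=[x for x in blobs(b,(hs[...,0]<15)&(hs[...,1]>110)&(hs[...,2]>50)&(hs[...,2]<210),8) if x[0][0]<460 and x[0][1]>150]
P=[onz("side",*x[0],33)[:2].round(1) for x in B];print(B,P,np.degrees(np.arctan2(*(P[0]-P[-1])[::-1])))
E
```

```text
bay -176.9 -0.5 z 37.3 f x,y,z 6.3 0.8 4.1 mz 0.02
[([251.1, 300.2], [243, 294, 16, 11, 88]), ([271.8, 303.6], [264, 298, 16, 10, 88]), ([293.2, 306.8], [286, 302, 16, 9, 86])] [array([615.2,  93.6]), array([576.,  99.]), array([536.5, 103.6])] -7.241471024947194
```

Call:
{"op": "jog_arm", "data": {"motion": [{"dx":0.03,"dy":-0.0035,"dz":0,"rx":0,"ry":0,"rz":0,"gripper":0},{"dx":0.06,"dy":-0.007,"dz":0,"rx":0,"ry":0,"rz":0,"gripper":0},{"dx":0.09,"dy":-0.0105,"dz":0,"rx":0,"ry":0,"rz":0,"gripper":0},{"dx":0.12,"dy":-0.014,"dz":0,"rx":0,"ry":0,"rz":0,"gripper":0}]}}

```text
t: 32.65
ee_pos: [518.2, 100.9, 37.2]
ee_rot: [-3.136, 0.182, 0.003]
force: [-12.4, 1.2, 15.8]
width: 0.125
grasp_force: 25.0
```

```bash
python3 -c "
from h import *
bay()"
```

```text
bay -118.4 -0.4 z 37.2 f x,y,z -12.4 -0.3 15.8 mz -0.01
```

```bash
cat >> h.py <<'E'
def jarrow():
    b=bot.capture("side");hs=cv2.cvtColor(b,cv2.COLOR_RGB2HSV)
    B=[x for x in blobs(b,(hs[...,0]<15)&(hs[...,1]>110)&(hs[...,2]>50)&(hs[...,2]<210),8) if x[0][0]<460 and x[0][1]>150]
    d=np.array([onz("side",*x[0],33)[:2] for x in B])-np.array([635.8,87.4])
    print("jars bay x,y",(d@np.array([[.9932,.1167],[-.1167,.9932]])).round(1).tolist(),[x[1] for x in B])
E
python3 -c "
from h import *
bay();jarrow()"
```

```text
bay -118.4 -0.4 z 37.2 f x,y,z -12.4 -0.3 15.8 mz -0.01
jars bay x,y [[36.6, -0.5], [-2.2, 4.0], [-42.3, 4.7]] [[213, 289, 16, 11, 50], [234, 294, 16, 10, 81], [254, 297, 16, 10, 83]]
```

Call:
{"op": "jog_arm", "data": {"motion": [{"dx":0,"dy":0,"dz":0.001,"rx":0,"ry":0,"rz":0,"gripper":0},{"dx":0,"dy":0,"dz":0.001,"rx":0,"ry":0,"rz":0,"gripper":0}]}}

```text
t: 32.95
ee_pos: [518.5, 100.7, 37.3]
ee_rot: [-3.136, 0.182, -0.001]
force: [4.3, 0.1, 1.0]
width: 0.129
grasp_force: 25.0
```

```bash
python3 -c "
from h import *
bay();jarrow()"
```

```text
bay -118.1 -0.5 z 37.3 f x,y,z 4.3 0.6 1.0 mz 0.01
jars bay x,y [[37.8, -0.2], [-1.5, 4.2], [-41.7, 4.0]] [[213, 290, 16, 10, 50], [233, 293, 16, 11, 89], [254, 296, 16, 11, 85]]
```

Call:
{"op": "jog_arm", "data": {"motion": [{"dx":0.03,"dy":-0.0035,"dz":0,"rx":0,"ry":0,"rz":0,"gripper":0},{"dx":0.06,"dy":-0.007,"dz":0,"rx":0,"ry":0,"rz":0,"gripper":0},{"dx":0.09,"dy":-0.0105,"dz":0,"rx":0,"ry":0,"rz":0,"gripper":0},{"dx":0.12,"dy":-0.014,"dz":0,"rx":0,"ry":0,"rz":0,"gripper":0},{"dx":0.15,"dy":-0.0175,"dz":0,"rx":0,"ry":0,"rz":0,"gripper":0}]}}

```text
t: 33.62
ee_pos: [593.0, 92.0, 37.3]
ee_rot: [-3.136, 0.182, 0.003]
force: [-10.4, 1.2, 10.4]
width: 0.127
grasp_force: 25.0
```

```bash
python3 -c "
from h import *
bay();jarrow()"
```

```text
bay -43.0 -0.4 z 37.3 f x,y,z -10.5 -0.1 10.4 mz -0.03
jars bay x,y [[72.5, -1.4], [30.5, 2.3]] [[196, 287, 15, 7, 41], [215, 290, 16, 11, 56]]
```

Call:
{"op": "jog_arm", "data": {"motion": [{"dx":0.03,"dy":-0.0035,"dz":0,"rx":0,"ry":0,"rz":0,"gripper":0},{"dx":0.06,"dy":-0.007,"dz":0,"rx":0,"ry":0,"rz":0,"gripper":0},{"dx":0.09,"dy":-0.0105,"dz":0,"rx":0,"ry":0,"rz":0,"gripper":0},{"dx":0.11,"dy":-0.0128,"dz":0,"rx":0,"ry":0,"rz":0,"gripper":0},{"dx":0.11,"dy":-0.0128,"dz":0,"rx":0,"ry":0,"rz":0,"gripper":0}]}}

```text
t: 34.3
ee_pos: [649.0, 85.5, 37.3]
ee_rot: [-3.136, 0.183, -0.001]
force: [3.7, -0.0, 3.0]
width: 0.129
grasp_force: 25.0
```

```bash
python3 -c "
from h import *
bay();jarrow()"
```

```text
bay 13.3 -0.3 z 37.3 f x,y,z 3.7 0.4 3.0 mz 0.02
jars bay x,y [[84.6, -3.9]] [[194, 285, 9, 8, 29]]
```

Call:
{"op": "jog_arm", "data": {"motion": [{"dx":0.012,"dy":-0.0014,"dz":0,"rx":0,"ry":0,"rz":0,"gripper":0},{"dx":0.023,"dy":-0.0027,"dz":0,"rx":0,"ry":0,"rz":0,"gripper":0},{"dx":0.023,"dy":-0.0027,"dz":0,"rx":0,"ry":0,"rz":0,"gripper":0}]}}

```text
t: 34.72
ee_pos: [659.6, 84.3, 37.2]
ee_rot: [-3.136, 0.182, 0.001]
force: [-0.5, 0.5, 5.0]
width: 0.128
grasp_force: 25.0
```

Call:
{"op": "jog_arm", "data": {"motion": [{"dx":0.004,"dy":-0.0005,"dz":0,"rx":0,"ry":0,"rz":0,"gripper":0},{"dx":0.006,"dy":-0.0007,"dz":0,"rx":0,"ry":0,"rz":0,"gripper":0}]}}

```text
t: 34.98
ee_pos: [662.0, 84.0, 37.2]
ee_rot: [-3.136, 0.182, 0.004]
force: [-8.7, 1.3, 8.0]
width: 0.128
grasp_force: 25.0
```

```bash
python3 -c "
from h import *
bay()"
```

```text
bay 26.4 -0.3 z 37.2 f x,y,z -8.8 0.2 8.0 mz -0.02
```

Call:
{"op": "jog_arm", "data": {"motion": [{"dx":0.003,"dy":-0.0004,"dz":0,"rx":0,"ry":0,"rz":0,"gripper":0},{"dx":0.004,"dy":-0.0005,"dz":0,"rx":0,"ry":0,"rz":0,"gripper":0}]}}

```text
t: 35.22
ee_pos: [664.0, 83.8, 37.2]
ee_rot: [-3.136, 0.182, 0.004]
force: [-8.6, 1.1, 9.0]
width: 0.124
grasp_force: 25.0
```

Call:
{"op": "jog_arm", "data": {"motion": [{"dx":0.002,"dy":-0.0002,"dz":0,"rx":0,"ry":0,"rz":0,"gripper":0},{"dx":0.002,"dy":-0.0002,"dz":0,"rx":0,"ry":0,"rz":0,"gripper":0}]}}

```text
t: 35.48
ee_pos: [665.0, 83.7, 37.3]
ee_rot: [-3.136, 0.182, 0.003]
force: [-6.2, 1.2, 7.8]
width: 0.124
grasp_force: 25.0
```

Call:
{"op": "jog_arm", "data": {"motion": [{"dx":0.003,"dy":-0.0004,"dz":0,"rx":0,"ry":0,"rz":0,"gripper":0},{"dx":0.003,"dy":-0.0004,"dz":0,"rx":0,"ry":0,"rz":0,"gripper":0}]}}

```text
t: 35.72
ee_pos: [665.3, 83.6, 37.2]
ee_rot: [-3.136, 0.182, 0.008]
force: [-18.8, 1.5, 13.2]
width: 0.125
grasp_force: 25.0
```

Call:
{"op": "jog_arm", "data": {"motion": [{"dx":0.003,"dy":-0.0004,"dz":0,"rx":0,"ry":0,"rz":0,"gripper":0},{"dx":0.003,"dy":-0.0004,"dz":0,"rx":0,"ry":0,"rz":0,"gripper":0}]}}

```text
t: 35.98
ee_pos: [666.1, 83.6, 37.1]
ee_rot: [-3.136, 0.182, 0.011]
force: [-25.5, 3.0, 16.8]
width: 0.128
grasp_force: 25.0
```

Call:
{"op": "jog_arm", "data": {"motion": [{"dx":0,"dy":0,"dz":0,"rx":0,"ry":0,"rz":0,"gripper":36},{"dx":0,"dy":0,"dz":0,"rx":0,"ry":0,"rz":0,"gripper":36},{"dx":0,"dy":0,"dz":0,"rx":0,"ry":0,"rz":0,"gripper":36},{"dx":0,"dy":0,"dz":0.11,"rx":0,"ry":0,"rz":0,"gripper":36},{"dx":0,"dy":0,"dz":0.22,"rx":0,"ry":0,"rz":0,"gripper":40}], "squeeze": 12}}

```text
t: 36.6
ee_pos: [668.6, 82.9, 148.0]
ee_rot: [3.136, -0.183, -0.002]
force: [-0.1, 0.4, 0.6]
width: 0.422
grasp_force: 0.0
```

Call:
{"op": "jog_arm", "data": {"motion": [{"dx":-0.08,"dy":0.02,"dz":0,"rx":0,"ry":0,"rz":0.15,"gripper":40},{"dx":-0.16,"dy":0.08,"dz":0,"rx":0,"ry":0,"rz":0.3,"gripper":40},{"dx":-0.24,"dy":0.14,"dz":0,"rx":0,"ry":0,"rz":0.45,"gripper":40},{"dx":-0.3,"dy":0.2,"dz":0,"rx":0,"ry":0,"rz":0.6,"gripper":40},{"dx":-0.3,"dy":0.28,"dz":0,"rx":0,"ry":0,"rz":0.75,"gripper":40}]}}

```text
t: 37.22
ee_pos: [517.6, 223.7, 147.8]
ee_rot: [-2.965, -1.039, -0.002]
force: [0.9, 0.4, 0.5]
width: 0.43
grasp_force: 0.0
```

Call:
{"op": "jog_arm", "data": {"motion": [{"dx":0,"dy":0.037,"dz":0,"rx":0,"ry":0,"rz":0.15,"gripper":40},{"dx":0,"dy":0.037,"dz":0,"rx":0,"ry":0,"rz":0.3,"gripper":40},{"dx":0,"dy":0.037,"dz":0,"rx":0,"ry":0,"rz":0.45,"gripper":40},{"dx":0,"dy":0.037,"dz":0,"rx":0,"ry":0,"rz":0.583,"gripper":40},{"dx":0,"dy":0.037,"dz":0,"rx":0,"ry":0,"rz":0.583,"gripper":40}]}}

```text
t: 37.85
ee_pos: [519.0, 241.5, 147.1]
ee_rot: [-2.521, -1.875, 0.0]
force: [0.7, 0.6, -0.3]
width: 0.429
grasp_force: 0.0
```

Call:
{"op": "jog_arm", "data": {"motion": [{"dx":0,"dy":0,"dz":0,"rx":0,"ry":0,"rz":0,"gripper":40},{"dx":0,"dy":0,"dz":0,"rx":0,"ry":0,"rz":0,"gripper":40}]}}

```text
t: 38.1
ee_pos: [519.0, 241.5, 147.1]
ee_rot: [-2.522, -1.873, 0.0]
force: [0.7, -0.2, 0.1]
width: 0.428
grasp_force: 0.0
```

```bash
python3 - <<'E'
from h import *
from scipy.spatial.transform import Rotation as Ro
s=bot.read_state();y=Ro.from_rotvec(s["ee_rot"]).as_matrix()[:,1]
print(s["ee_pos"],np.degrees(np.arctan2(y[1],y[0])),s["q"])
# tray position from side view: fin / caps through clear roof
b=bot.capture("side")[...,::-1];t=bot.capture("top")[...,::-1];cv2.imwrite("pics/ra.png",b);cv2.imwrite("pics/rb.png",t)
M=np.array([635.8,87.4]);X=np.array([.9932,-.1167]);Y=np.array([.1167,.9932])
# expected fin top front/back edge, scan brightness along bay axis at z=58 (top view)
for n,im in(("top",t),("side",b)):
    g=cv2.cvtColor(np.ascontiguousarray(im),cv2.COLOR_BGR2GRAY)
    print(n,[(x,int(g[tuple(proj(n,[*(M+X*x),58]).round().astype(int)[::-1])])) for x in range(-10,62,3)])
E
```

```text
[518.99570661 241.5096665  147.10404543] -16.790207988627422 [ 3.90973788e-01 -7.91750016e-02  1.75568688e+00  4.84750143e-06
  1.46515019e+00  6.84017687e-01]
top [(-10, 164), (-7, 149), (-4, 152), (-1, 198), (2, 170), (5, 137), (8, 119), (11, 119), (14, 130), (17, 218), (20, 218), (23, 218), (26, 218), (29, 218), (32, 218), (35, 221), (38, 222), (41, 219), (44, 158), (47, 142), (50, 141), (53, 142), (56, 141), (59, 140)]
side [(-10, 191), (-7, 178), (-4, 156), (-1, 147), (2, 130), (5, 125), (8, 122), (11, 95), (14, 154), (17, 186), (20, 193), (23, 189), (26, 186), (29, 191), (32, 191), (35, 198), (38, 200), (41, 121), (44, 90), (47, 83), (50, 83), (53, 101), (56, 98), (59, 87)]
```

The fin top spans bay x of about 15 to 42, centre about 28.5, so the tray is home. Now the door.

Call:
{"op": "jog_arm", "data": {"motion": [{"dx":0.036,"dy":0,"dz":0,"rx":0,"ry":0,"rz":0,"gripper":40},{"dx":0.036,"dy":0,"dz":-0.06,"rx":0,"ry":0,"rz":0,"gripper":40},{"dx":0.036,"dy":0,"dz":-0.13,"rx":0,"ry":0,"rz":0,"gripper":40},{"dx":0.036,"dy":0,"dz":-0.194,"rx":0,"ry":0,"rz":0,"gripper":40},{"dx":0.036,"dy":0,"dz":-0.194,"rx":0,"ry":0,"rz":0,"gripper":0}]}}

```text
t: 38.83
ee_pos: [536.6, 241.0, 47.9]
ee_rot: [-2.52, -1.874, 0.006]
force: [0.3, -0.2, 0.4]
width: 0.363
grasp_force: 0.0
```

Call:
{"op": "jog_arm", "data": {"motion": [{"dx":0,"dy":0,"dz":0,"rx":0,"ry":0,"rz":0,"gripper":0},{"dx":0,"dy":0,"dz":0,"rx":0,"ry":0,"rz":0,"gripper":0},{"dx":0,"dy":0,"dz":0,"rx":0,"ry":0,"rz":0,"gripper":0},{"dx":0,"dy":0,"dz":0,"rx":0,"ry":0,"rz":0,"gripper":0}]}}

```text
t: 39.33
ee_pos: [537.4, 242.0, 51.5]
ee_rot: [2.52, 1.876, 0.003]
force: [-2.9, 0.8, 6.7]
width: 0.103
grasp_force: 12.0
```

```bash
python3 - <<'E'
from h import *
s=bot.read_state();H=np.array([644.6,161.9]);p=s["ee_pos"][:2]-H
X=np.array([.9932,-.1167]);Y=np.array([.1167,.9932])
th=np.arctan2(-(p@X),-(p@Y))-np.arctan2(50,125);print(s["ee_pos"],s["width"],np.hypot(*p),"door",th)
p0=p
for k in range(1,11):
    a=th/10*k;q=np.array([[np.cos(a),-np.sin(a)],[np.sin(a),np.cos(a)]])@p
    if k==6:p0=q5
    q5=q;print(k,((q-p0)/500).round(4),round(np.degrees(th/10*(k-(5 if k>5 else 0)))/60,3))
E
```

```text
[537.43282171 241.97286941  51.51812053] 0.10277954823129462 133.7776831892135 door 1.7150193027891252
1 [-0.0242 -0.0389] 0.164
2 [-0.0414 -0.0814] 0.328
3 [-0.0511 -0.1262] 0.491
4 [-0.053 -0.172] 0.655
5 [-0.047  -0.2174] 0.819
6 [ 0.0136 -0.0438] 0.164
7 [ 0.0345 -0.0846] 0.328
8 [ 0.062  -0.1212] 0.491
9 [ 0.0954 -0.1526] 0.655
10 [ 0.1337 -0.1778] 0.819
```

Call:
{"op": "jog_arm", "data": {"motion": [{"dx":-0.0242,"dy":-0.0389,"dz":0,"rx":0,"ry":0,"rz":0.164,"gripper":0},{"dx":-0.0414,"dy":-0.0814,"dz":0,"rx":0,"ry":0,"rz":0.328,"gripper":0},{"dx":-0.0511,"dy":-0.1262,"dz":0,"rx":0,"ry":0,"rz":0.491,"gripper":0},{"dx":-0.053,"dy":-0.172,"dz":0,"rx":0,"ry":0,"rz":0.655,"gripper":0},{"dx":-0.047,"dy":-0.2174,"dz":0,"rx":0,"ry":0,"rz":0.819,"gripper":0}]}}

```text
t: 39.95
ee_pos: [514.5, 132.4, 51.6]
ee_rot: [1.503, 2.756, 0.004]
force: [16.4, 4.7, -4.7]
width: 0.104
grasp_force: 12.0
```

Call:
{"op": "jog_arm", "data": {"motion": [{"dx":0.0136,"dy":-0.0438,"dz":0,"rx":0,"ry":0,"rz":0.164,"gripper":0},{"dx":0.0345,"dy":-0.0846,"dz":0,"rx":0,"ry":0,"rz":0.328,"gripper":0},{"dx":0.062,"dy":-0.1212,"dz":0,"rx":0,"ry":0,"rz":0.491,"gripper":0},{"dx":0.0954,"dy":-0.1526,"dz":0,"rx":0,"ry":0,"rz":0.655,"gripper":0},{"dx":0.0954,"dy":-0.1526,"dz":0,"rx":0,"ry":0,"rz":0.655,"gripper":0}]}}

```text
t: 40.58
ee_pos: [563.3, 56.5, 51.6]
ee_rot: [0.494, 3.099, 0.003]
force: [5.6, 7.6, 3.3]
width: 0.108
grasp_force: 12.0
```

```bash
cat >> h.py <<'E'
def door():
    s=bot.read_state();p=s["ee_pos"][:2]-np.array([644.6,161.9])
    X=np.array([.9932,-.1167]);Y=np.array([.1167,.9932]);f=s["force"]
    print(s["ee_pos"].round(1),"r",np.hypot(*p).round(1),"door",(np.arctan2(-(p@X),-(p@Y))-np.arctan2(50,125)).round(3),"f",(f[:2]@X).round(1),(f[:2]@Y).round(1),s["width"].round(3))
E
python3 -c "
from h import *
door()"
```

```text
Traceback (most recent call last):
  File "h.py", line 37, in door
    print(s["ee_pos"].round(1),"r",np.hypot(*p).round(1),"door",(np.arctan2(-(p@X),-(p@Y))-np.arctan2(50,125)).round(3),"f",(f[:2]@X).round(1),(f[:2]@Y).round(1),s["width"].round(3))
                                                                                                                                                                  ^^^^^^^^^^^^^^^^
AttributeError: 'float' object has no attribute 'round'
```

Call:
{"op": "jog_arm", "data": {"motion": [{"dx":0.0186,"dy":-0.0138,"dz":0,"rx":0,"ry":0,"rz":0.082,"gripper":0},{"dx":0.034,"dy":-0.0226,"dz":0,"rx":0,"ry":0,"rz":0.15,"gripper":0},{"dx":0.0383,"dy":-0.0252,"dz":0,"rx":0,"ry":0,"rz":0.164,"gripper":0}]}}

```text
t: 40.95
ee_pos: [581.8, 44.6, 51.5]
ee_rot: [0.228, 3.13, 0.003]
force: [3.4, 8.3, 3.6]
width: 0.106
grasp_force: 12.0
```

```bash
sed -i 's/s\["width"\].round(3)/s["width"]/' h.py; python3 -c "
from h import *
door()"
```

```text
[581.8  44.6  51.5] r 133.1 door -0.006 f 2.4 8.7 0.10643918796374685
```

Estimated shut, but there is no clear stop force yet, so I push a little further.

Call:
{"op": "jog_arm", "data": {"motion": [{"dx":0.003,"dy":-0.0013,"dz":0,"rx":0,"ry":0,"rz":0,"gripper":0},{"dx":0.006,"dy":-0.0026,"dz":0,"rx":0,"ry":0,"rz":0,"gripper":0}]}}

```text
t: 41.2
ee_pos: [583.6, 43.6, 51.4]
ee_rot: [0.23, 3.133, 0.003]
force: [-12.9, 11.9, 10.7]
width: 0.103
grasp_force: 12.1
```

```bash
python3 -c "
from h import *
door()"
```

```text
[583.6  43.6  51.4] r 133.1 door -0.021 f -14.2 10.4 0.10337138323244857
```

Call:
{"op": "jog_arm", "data": {"motion": [{"dx":0.003,"dy":-0.0013,"dz":0,"rx":0,"ry":0,"rz":0,"gripper":0},{"dx":0.003,"dy":-0.0013,"dz":0,"rx":0,"ry":0,"rz":0,"gripper":0}]}}

```text
t: 41.45
ee_pos: [584.4, 43.6, 51.2]
ee_rot: [-0.229, -3.132, -0.004]
force: [-10.4, 13.0, 8.9]
width: 0.102
grasp_force: 12.1
```

```bash
python3 -c "
from h import *
door()"
```

```text
[584.4  43.6  51.2] r 132.8 door -0.027 f -11.9 11.7 0.10203143093038453
```

Call:
{"op": "jog_arm", "data": {"motion": [{"dx":-0.003,"dy":0,"dz":0,"rx":0,"ry":0,"rz":0,"gripper":40},{"dx":-0.003,"dy":0,"dz":0,"rx":0,"ry":0,"rz":0,"gripper":40},{"dx":-0.003,"dy":0,"dz":0,"rx":0,"ry":0,"rz":0,"gripper":40},{"dx":-0.003,"dy":0,"dz":0.12,"rx":0,"ry":0,"rz":0,"gripper":40},{"dx":-0.003,"dy":0,"dz":0.22,"rx":0,"ry":0,"rz":0,"gripper":40}]}}

```text
t: 42.08
ee_pos: [583.3, 41.8, 161.9]
ee_rot: [0.23, 3.133, -0.0]
force: [0.9, -0.2, 0.5]
width: 0.431
grasp_force: 0.0
```

Call:
{"op": "jog_arm", "data": {"motion": [{"dx":-0.1,"dy":-0.1,"dz":0,"rx":0,"ry":0,"rz":0,"gripper":40},{"dx":-0.15,"dy":-0.2,"dz":0,"rx":0,"ry":0,"rz":0,"gripper":40},{"dx":-0.15,"dy":-0.32,"dz":0,"rx":0,"ry":0,"rz":0,"gripper":40},{"dx":-0.15,"dy":-0.44,"dz":0,"rx":0,"ry":0,"rz":0,"gripper":40},{"dx":-0.15,"dy":-0.44,"dz":0,"rx":0,"ry":0,"rz":0,"gripper":40}]}}

```text
t: 42.7
ee_pos: [507.8, -181.4, 160.0]
ee_rot: [-0.237, -3.132, 0.001]
force: [0.4, -0.2, 0.5]
width: 0.432
grasp_force: 0.0
```

```bash
python3 - <<'E'
from h import *
t=np.ascontiguousarray(bot.capture("top")[...,::-1]);cv2.imwrite("pics/rc.png",t);b=np.ascontiguousarray(bot.capture("side")[...,::-1]);cv2.imwrite("pics/rd.png",b)
M=np.array([635.8,87.4]);X=np.array([.9932,-.1167]);Y=np.array([.1167,.9932])
for n,im in(("top",t),("side",b)):
  g=cv2.cvtColor(im,cv2.COLOR_BGR2GRAY)
  for y in(65,40,10,-20,-45,-62,-68):
    print(n,y,[int(cv2.getRectSubPix(g,(1,1),tuple(map(float,proj(n,[*(M+X*x+Y*y),84]))))[0,0]) for x in range(-30,12,2)])
h=cv2.cvtColor(t,cv2.COLOR_BGR2HSV)
print([ (c,onz("top",*c,119)[:2]) for c,s in blobs(t,h[...,2]<28,30) if 280<c[0]<330 and 120<c[1]<200])
s=bot.read_state();print(s["ee_pos"],s["q"])
E
```

```text
top 65 [154, 140, 128, 110, 81, 47, 81, 130, 176, 206, 217, 219, 218, 213, 184, 120, 111, 115, 114, 116, 116]
top 40 [115, 116, 116, 110, 80, 41, 73, 128, 176, 207, 218, 220, 220, 216, 189, 117, 102, 100, 100, 101, 102]
top 10 [117, 117, 118, 105, 64, 49, 80, 130, 177, 207, 218, 219, 218, 217, 213, 210, 212, 214, 215, 215, 215]
top -20 [116, 117, 117, 105, 66, 52, 79, 128, 176, 207, 217, 218, 217, 215, 198, 152, 143, 142, 143, 142, 143]
top -45 [168, 169, 168, 167, 168, 169, 171, 177, 192, 208, 216, 216, 215, 212, 198, 185, 205, 216, 223, 227, 224]
top -62 [113, 114, 115, 115, 115, 115, 116, 135, 174, 207, 217, 217, 216, 213, 193, 151, 158, 161, 163, 164, 164]
top -68 [114, 114, 114, 114, 115, 116, 116, 135, 173, 206, 216, 215, 214, 211, 188, 155, 190, 211, 214, 212, 212]
side 65 [77, 46, 34, 32, 50, 75, 78, 94, 135, 158, 162, 161, 162, 160, 139, 113, 131, 154, 163, 163, 144]
side 40 [76, 45, 35, 33, 50, 74, 80, 93, 139, 160, 166, 163, 164, 162, 140, 130, 128, 127, 131, 134, 133]
side 10 [73, 43, 27, 33, 49, 72, 79, 96, 136, 160, 161, 163, 163, 160, 135, 123, 124, 126, 125, 125, 125]
side -20 [80, 81, 73, 35, 51, 76, 81, 102, 136, 157, 163, 160, 163, 159, 136, 128, 126, 122, 128, 126, 124]
side -45 [140, 138, 135, 135, 136, 139, 137, 119, 137, 157, 158, 159, 163, 160, 135, 126, 127, 129, 125, 127, 126]
side -62 [34, 35, 31, 30, 32, 57, 77, 101, 136, 158, 163, 161, 163, 155, 132, 125, 125, 124, 129, 127, 126]
side -68 [32, 34, 31, 33, 36, 36, 53, 97, 138, 158, 164, 162, 163, 149, 107, 115, 133, 130, 143, 155, 160]
[([306.8, 174.4], array([628.21919785, -20.86387074])), ([308.1, 188.0], array([599.36368016, -20.34610651]))]
[ 508.19741076 -178.31511005  160.00084262] [-3.84915486e-01 -1.61912259e-01  1.80979836e+00  1.67682574e-04
  1.49409011e+00 -1.80755279e+00]
```

The door is parallel to the front within the reading (outer edge at bay x of about -15 all along), so it is shut. Last is the lock.

Call:
{"op": "jog_arm", "data": {"motion": [{"dx":0.05,"dy":0.08,"dz":0,"rx":0,"ry":0,"rz":0.033,"gripper":40},{"dx":0.12,"dy":0.16,"dz":0,"rx":0,"ry":0,"rz":0.033,"gripper":40},{"dx":0.2,"dy":0.24,"dz":0,"rx":0,"ry":0,"rz":0.033,"gripper":40},{"dx":0.258,"dy":0.32,"dz":0,"rx":0,"ry":0,"rz":0.033,"gripper":40},{"dx":0.258,"dy":0.32,"dz":0,"rx":0,"ry":0,"rz":0.033,"gripper":40}]}}

```text
t: 43.42
ee_pos: [638.2, -13.9, 159.6]
ee_rot: [-0.169, -3.136, -0.001]
force: [-0.9, -0.2, 0.1]
width: 0.432
grasp_force: 0.0
```

Call:
{"op": "jog_arm", "data": {"motion": [{"dx":0,"dy":0,"dz":0,"rx":0,"ry":0,"rz":0,"gripper":40},{"dx":0,"dy":0,"dz":0,"rx":0,"ry":0,"rz":0,"gripper":40}]}}

```text
t: 43.68
ee_pos: [636.8, -18.3, 160.4]
ee_rot: [0.176, 3.136, -0.0]
force: [-0.0, 0.4, 0.2]
width: 0.427
grasp_force: 0.0
```

Descend 66 mm and close.

Call:
{"op": "jog_arm", "data": {"motion": [{"dx":0,"dy":0,"dz":-0.06,"rx":0,"ry":0,"rz":0,"gripper":40},{"dx":0,"dy":0,"dz":-0.132,"rx":0,"ry":0,"rz":0,"gripper":40},{"dx":0,"dy":0,"dz":-0.132,"rx":0,"ry":0,"rz":0,"gripper":40},{"dx":0,"dy":0,"dz":-0.132,"rx":0,"ry":0,"rz":0,"gripper":0},{"dx":0,"dy":0,"dz":-0.132,"rx":0,"ry":0,"rz":0,"gripper":0}]}}

```text
t: 44.3
ee_pos: [638.0, -18.3, 96.1]
ee_rot: [0.176, 3.134, -0.0]
force: [-0.2, -0.5, 0.5]
width: 0.264
grasp_force: 0.0
```

Call:
{"op": "jog_arm", "data": {"motion": [{"dx":0,"dy":0,"dz":0,"rx":0,"ry":0,"rz":0,"gripper":0},{"dx":0,"dy":0,"dz":0,"rx":0,"ry":0,"rz":0,"gripper":0},{"dx":0,"dy":0,"dz":0,"rx":0,"ry":0,"rz":0,"gripper":0}]}}

```text
t: 44.68
ee_pos: [637.8, -18.0, 95.2]
ee_rot: [0.176, 3.135, -0.0]
force: [-1.0, -0.4, 6.7]
width: 0.152
grasp_force: 12.0
```

Call:
{"op": "jog_arm", "data": {"motion": [{"dx":0.03,"dy":-0.0035,"dz":0,"rx":0,"ry":0,"rz":0,"gripper":0},{"dx":0.06,"dy":-0.007,"dz":0,"rx":0,"ry":0,"rz":0,"gripper":0},{"dx":0.08,"dy":-0.0094,"dz":0,"rx":0,"ry":0,"rz":0,"gripper":0},{"dx":0.08,"dy":-0.0094,"dz":0,"rx":0,"ry":0,"rz":0,"gripper":0}]}}

```text
t: 45.18
ee_pos: [678.7, -22.9, 95.2]
ee_rot: [0.176, 3.134, -0.0]
force: [2.4, -0.5, 6.5]
width: 0.15
grasp_force: 12.0
```

Call:
{"op": "jog_arm", "data": {"motion": [{"dx":0.008,"dy":-0.001,"dz":0,"rx":0,"ry":0,"rz":0,"gripper":0},{"dx":0.012,"dy":-0.0014,"dz":0,"rx":0,"ry":0,"rz":0,"gripper":0}]}}

```text
t: 45.42
ee_pos: [683.1, -23.4, 95.1]
ee_rot: [-0.176, -3.135, 0.0]
force: [-14.6, 0.3, 10.2]
width: 0.15
grasp_force: 12.0
```

Call:
{"op": "jog_arm", "data": {"motion": [{"dx":0.005,"dy":-0.0006,"dz":0,"rx":0,"ry":0,"rz":0,"gripper":0},{"dx":0.005,"dy":-0.0006,"dz":0,"rx":0,"ry":0,"rz":0,"gripper":0}]}}

```text
t: 45.68
ee_pos: [685.0, -23.6, 94.6]
ee_rot: [-0.176, -3.134, -0.0]
force: [-13.7, 1.4, 9.1]
width: 0.155
grasp_force: 12.0
```

Call:
{"op": "jog_arm", "data": {"motion": [{"dx":0,"dy":0,"dz":0,"rx":0,"ry":0,"rz":0,"gripper":40},{"dx":0,"dy":0,"dz":0,"rx":0,"ry":0,"rz":0,"gripper":40},{"dx":0,"dy":0,"dz":0,"rx":0,"ry":0,"rz":0,"gripper":40},{"dx":0,"dy":0,"dz":0.08,"rx":0,"ry":0,"rz":0,"gripper":40},{"dx":0,"dy":0,"dz":0.18,"rx":0,"ry":0,"rz":0,"gripper":40}]}}

```text
t: 46.3
ee_pos: [685.4, -23.7, 184.1]
ee_rot: [-0.176, -3.134, -0.0]
force: [0.5, 0.2, -0.2]
width: 0.428
grasp_force: 0.0
```

Call:
{"op": "jog_arm", "data": {"motion": [{"dx":-0.1,"dy":-0.03,"dz":0.05,"rx":0,"ry":0,"rz":0,"gripper":40},{"dx":-0.2,"dy":-0.1,"dz":0.05,"rx":0,"ry":0,"rz":0,"gripper":40},{"dx":-0.3,"dy":-0.2,"dz":0.05,"rx":0,"ry":0,"rz":0,"gripper":40},{"dx":-0.4,"dy":-0.28,"dz":0.05,"rx":0,"ry":0,"rz":0,"gripper":40},{"dx":-0.4,"dy":-0.35,"dz":0.05,"rx":0,"ry":0,"rz":0,"gripper":40}]}}

```text
t: 46.92
ee_pos: [483.9, -199.7, 210.1]
ee_rot: [0.177, 3.135, -0.001]
force: [1.6, 0.2, 0.2]
width: 0.433
grasp_force: 0.0
```

```bash
python3 - <<'E'
from h import *
t=np.ascontiguousarray(bot.capture("top")[...,::-1]);b=np.ascontiguousarray(bot.capture("side")[...,::-1])
M=np.array([635.8,87.4]);X=np.array([.9932,-.1167]);Y=np.array([.1167,.9932])
for n,im in(("top",t),("side",b)):
  g=cv2.cvtColor(im,cv2.COLOR_BGR2GRAY)
  for y,z,r in((65,84,range(-30,4,2)),(-45,84,range(-30,4,2)),(0,58,range(-10,62,3)),(-105,119,range(30,90,3))):
    print(n,y,z,[(x,int(cv2.getRectSubPix(g,(1,1),tuple(map(float,proj(n,[*(M+X*x+Y*y),z]))))[0,0])) for x in r])
h=cv2.cvtColor(t,cv2.COLOR_BGR2HSV);print([(c,s) for c,s in blobs(t,h[...,2]<28,30) if 280<c[0]<330 and 120<c[1]<200])
t0=cv2.imread("pics/top0.png")
for n,(u,v) in dict(bottle=(428,135),beaker=(145,160),tip=(157,373),green=(466,238)).items():
  print(n,float(np.abs(t[v-30:v+30,u-30:u+30].astype(int)-t0[v-30:v+30,u-30:u+30]).mean()))
E
```

```text
top 65 84 [(-30, 153), (-28, 139), (-26, 127), (-24, 110), (-22, 81), (-20, 47), (-18, 80), (-16, 129), (-14, 175), (-12, 206), (-10, 217), (-8, 219), (-6, 218), (-4, 212), (-2, 184), (0, 120), (2, 110)]
top -45 84 [(-30, 168), (-28, 169), (-26, 168), (-24, 167), (-22, 168), (-20, 170), (-18, 171), (-16, 177), (-14, 191), (-12, 208), (-10, 216), (-8, 216), (-6, 215), (-4, 212), (-2, 198), (0, 185), (2, 205)]
top 0 58 [(-10, 78), (-7, 152), (-4, 206), (-1, 218), (2, 219), (5, 211), (8, 148), (11, 120), (14, 153), (17, 209), (20, 218), (23, 218), (26, 217), (29, 217), (32, 218), (35, 220), (38, 220), (41, 210), (44, 168), (47, 141), (50, 140), (53, 141), (56, 141), (59, 141)]
top -105 119 [(30, 106), (33, 99), (36, 56), (39, 32), (42, 23), (45, 20), (48, 20), (51, 26), (54, 38), (57, 41), (60, 42), (63, 41), (66, 42), (69, 41), (72, 57), (75, 166), (78, 214), (81, 215), (84, 216), (87, 216)]
side 65 84 [(-30, 75), (-28, 45), (-26, 34), (-24, 29), (-22, 47), (-20, 75), (-18, 76), (-16, 93), (-14, 134), (-12, 155), (-10, 160), (-8, 158), (-6, 161), (-4, 158), (-2, 137), (0, 108), (2, 130
[... 182 characters left out ...]
-2, 133), (0, 123), (2, 126)]
side 0 58 [(-10, 31), (-7, 64), (-4, 76), (-1, 94), (2, 147), (5, 161), (8, 160), (11, 160), (14, 140), (17, 162), (20, 161), (23, 162), (26, 161), (29, 164), (32, 167), (35, 169), (38, 171), (41, 128), (44, 78), (47, 74), (50, 74), (53, 76), (56, 81), (59, 79)]
side -105 119 [(30, 111), (33, 113), (36, 112), (39, 111), (42, 110), (45, 113), (48, 68), (51, 36), (54, 32), (57, 41), (60, 39), (63, 36), (66, 39), (69, 37), (72, 53), (75, 107), (78, 113), (81, 111), (84, 111), (87, 111)]
[([307.0, 153.5], [302, 146, 9, 12, 49]), ([308.1, 188.0], [293, 185, 31, 7, 216])]
bottle 38.786574074074075
beaker 21.747777777777777
tip 27.71990740740741
green 49.18787037037037
```

```bash
python3 - <<'E'
from h import *
t=np.ascontiguousarray(bot.capture("top")[...,::-1]);s=np.ascontiguousarray(bot.capture("side")[...,::-1])
print(bot.read_state()["ee_pos"])
for nm,a,b,D in(("top",cv2.imread("pics/top0.png"),t,dict(bottle=(428,135),beaker=(147,160),tip=(157,373),green=(466,238))),("side",cv2.imread("pics/side0.png"),s,dict(bottle=(255,188),beaker=(135,390),tip=(470,420),green=(345,197)))):
  for n,(u,v) in D.items():
    r=30 if n!="green" else 13
    p=a[v-r:v+r,u-r:u+r];w=b[v-r-12:v+r+12,u-r-12:u+r+12]
    m=cv2.matchTemplate(w,p,cv2.TM_CCOEFF_NORMED);_,mx,_,l=cv2.minMaxLoc(m);print(nm,n,"shift",(l[0]-12,l[1]-12),round(mx,3),"diff",round(float(cv2.absdiff(p,w[12:-12,12:-12]).mean()),1) if w.shape[0]==p.shape[0]+24 else "")
E
```

```text
[ 485.69252983 -199.13279183  209.20650003]
top bottle shift (-12, -12) 0.371 diff 39.2
top beaker shift (0, 0) 0.999 diff 21.7
top tip shift (0, 0) 0.883 diff 27.8
top green shift (0, 1) 0.552 diff 29.6
side bottle shift (0, 0) 0.984 diff 3.6
side beaker shift (0, 0) 0.981 diff 3.7
side tip shift (0, 0) 0.536 diff 4.0
side green shift (0, 0) 0.718 diff 12.3
```

```bash
python3 -c "
from rig import bot
print(bot.finish_job())"
```

```text
the job is handed in; nothing more can be done
None
```

The job is handed in: all three amber jars are in the tray, the tray is fully home in the bay, the door is shut, the lock slide is at its far stop, and the reagent bottle, beaker and tip box stand where they were.

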